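Seat a tube offcut in the cam fixture and lock the lever

TASK

Lay the longer of the two square-tube offcuts in the channel of the fixture and, with the cam lever still open, slide it home and bed it against the end stop with a push of about 10 N. Then push the lever through its quarter turn to its stop and snug it there with about 15 N, so that the tube stays clamped against the fence. Press stop and lever with no more than 20 N, and leave the other things where they are.

Things in the scene. Friction and masses are not known exactly. Their poses are not given: they have to be found in the camera images.
- jig: Clamping fixture screwed to the worktop: dark steel plate 100 (x) x 170 (y) x 10 mm. Origin: centre of its underside, z up. The tube lies on the plate along y: stop block at the +y end, aluminium fence on the +x side (18 mm above the plate, 46 mm long counted from the stop face), steel cam on the -x side. Further than 50 mm from the stop face nothing stands on the plate: grip the tube there
- seat (a point): Point fixed to the fixture, with its axes, on the stop face, 12.5 mm from the fence and 12.5 mm above the plate (22.5 mm above the worktop): where the centre of the tube's end lies when home and clamped. The tube then runs from here towards -y, its middle 72.5 mm away. The channel from the fence to the open cam is 33 mm wide (30 with the lever at 0.35 rad), the tube 25 mm
- cam_pivot (a point): Point fixed to the fixture on the vertical pivot axis of the cam lever, at the height of the lever's grip (43 mm above the worktop)
- lever_grip (a point): Middle of the lever's round black grip (16 to 18 mm thick, 56 mm long, level), 72 mm out from the pivot, 43 mm above the worktop; the lever's end is 100 mm from the pivot. The point's -x axis points outward along the lever. Under the grip is 34 mm of air down to the worktop (24 mm over the plate)
- cam_lever (a joint): Angle of the cam lever: 0 fully open (points to the fixture's -x), 1.571 at its hard stop (points to the fixture's -y, alongside the tube). Closes counter-clockwise seen from above. About 1 N at the grip turns it at first; once the cam meets the tube it slides and squeezes it against the fence and the push rises to 3 to 8 N; at the hard stop it rises steeply. It stays where it is left
- tube_mid (a point): Centre of the longer offcut: plain pale square tube, 25 x 25 x 145 mm, about 0.1 kg, solid ends as far as contact goes, lying on the worktop. The point's z axis runs along the tube (either end may go to the stop)
- long_tube: The longer offcut itself; origin at the centre of one end face, z axis along the tube towards the other end
- short_mid (a point): Centre of the shorter offcut, 25 x 25 x 105 mm, lying on the worktop; not wanted, leave it
- washer: Thick steel washer, 44 mm across and 8 mm high, on the worktop beyond the fixture's stop end; leave it
- nut: Steel hex nut, 30 x 35 x 15 mm, on the worktop on the fence side of the fixture; leave it
- flanged_bush: Grey flanged bush, 41 mm across, 33 mm high, on the worktop beyond the fixture's stop end; leave it
- end_stop: The fixture's aluminium stop block (origin as the fixture's); its face towards -y is the stop face
Things that resemble listed ones, but are neither listed nor needed, are in the scene too. Leave any green look-alike of the long_tube alone.

How it is judged:
On the way, in this order (a step that is already met when the one before it is completed fails the run):
1. the longer tube lies in the channel, its end against the stop (within 2.3 mm) and pressed on it with more than 4 N, the lever still open (below 0.5 rad) (x of tube_mid in the frame of seat between -0.009 and 0.003 m and y of tube_mid in the frame of seat between -0.0748 and -0.07 m and z of tube_mid in the frame of seat between -0.004 and 0.003 m and angle between the z axis of long_tube and the y axis of jig, either way round below 0.12 rad and value of joint cam_lever below 0.5 rad and contact force between long_tube and end_stop above 4 N), for 0.1 s.
2. the robot presses the lever onto its stop with more than 10 N (lever within 0.025 rad of it) and the cam presses the tube against the fence (x of tube_mid in the frame of seat between -0.009 and 0.003 m and y of tube_mid in the frame of seat between -0.0748 and -0.07 m and z of tube_mid in the frame of seat between -0.004 and 0.003 m and angle between the z axis of long_tube and the y axis of jig, either way round below 0.12 rad and x of tube_mid in the frame of seat above -0.0025 m and angle between the z axis of long_tube and the y axis of jig, either way round below 0.04 rad and value of joint cam_lever above 1.546 rad and contact force between long_tube and cam_lever above 3 N and contact force between any of the fingers, the arm and cam_lever above 10 N), for 0.1 s.
At the end, for the whole second after the job is handed in: The longer tube lies flat in the channel, its end within 2.3 mm of the stop face, parallel to the fence within 0.04 rad and within 2.5 mm of it, the lever within 0.025 rad of its hard stop with the cam pressing on the tube (more than 3 N), all at rest (x of tube_mid in the frame of seat between -0.009 and 0.003 m and y of tube_mid in the frame of seat between -0.0748 and -0.07 m and z of tube_mid in the frame of seat between -0.004 and 0.003 m and angle between the z axis of long_tube and the y axis of jig, either way round below 0.12 rad and x of tube_mid in the frame of seat above -0.0025 m and angle between the z axis of long_tube and the y axis of jig, either way round below 0.04 rad and value of joint cam_lever above 1.546 rad and contact force between long_tube and cam_lever above 3 N and linear speed of long_tube below 0.01 m/s and velocity of joint cam_lever below 0.05 rad/s); the robot touches nothing.
It fails at once if the robot pushes the lever with more than 20 N (contact force between any of the fingers, the arm and cam_lever above 20 N).
It fails at once if the tube is rammed against the end stop with more than 20 N (contact force between long_tube and end_stop above 20 N).
It fails at once if another thing is shifted by more than 20 mm (distance of any of short_mid, washer, nut, flanged_bush from where it was at the start of the episode above 0.02 m).
It also fails if it takes over 72 s, if anything falls off the work surface, if the arm or the gripper's body presses on something with over 40 N, if the wrist force passes 120 N, or if a joint passes its speed limit or range.

ROBOT

A 6-joint arm with a two-finger parallel gripper is mounted at the origin on a cart in front of the work surface, level with it; the furniture and walls round the work are solid. World frame = base frame: x ahead of the robot, y to its left, z up, the work surface at z = 0. Lengths are in m, angles in rad, forces in N, time in s.
With the tool pointing down it reaches from about 0.35 to 0.775 m from the base axis. Payload 5.5 kg.
Tool frame: the origin (TCP) lies midway between the tips of the shut fingers; the grasp point (between the pads) lies 19 mm behind it; x points along the fingers, y is the direction in which the jaws open and shut, and the axes are right-handed (so a half turn about x gives the same grasp; the last joint's range is limited). The gripper opens to 85 mm and grips with 20 to 120 N. Pads are 22 mm wide; open, the fingers measure 114 mm over their backs; the gripper's body (76 mm by 85 mm) begins 54 mm behind the grasp point. The pads swing forward as they close: fully open they stand 13 mm farther back than shut.
Start: joints at [-1.356, 0.313, 0.046, 1.304, 0, 1.431], TCP at [0.2, -0.539, 0.231] pointing down, gripper open.
Joint ranges: [-2.76, 2.76], [-0.86, 1.69], [-1.03, 1.26], [-2.2, 2.34], [-1.47, 1.5], [-3.14, 3.14]. Speed limits (rad/s): [2.57, 2.57, 3.14, 3.14, 3.14, 3.14].

INTERFACE

Orientations are given as a unit quaternion [w, x, y, z].
In Python, from workcell import env, optics, order, models gives the robot as it stands. The module is installed in compiled form; this text tells all that it offers.
- The arm moves only by the tool servo_tool, never from a script. Its argument "moves" is a list of rows, each a list of 5 numbers: the shift along the tool's x, y, z in cm, then the turn about the tool's x in rad, then the closure, from -1 (fully open) to 1 (shut). A call has exactly 10 rows; each row shifts and turns the commanded pose from where the row before left it, along the tool's axes as they then stand; what a row does not reach is not made up. A row lasts 1/8 s, in which the tool goes at most 62.5 mm and 10.7 degrees, less where a joint would pass 70% of its speed; a pose out of reach is approached as far as the arm can. A call is refused whole if a number of a shift passes 6.25 or a number of a turn 0.188, either way. A call with a gripper value outside its range is refused whole. The fingers move at their own pace and stop on an object; "grip_force" is the grip in N (left out, the last holds). Time passes only in rows, so rows that do not move let the fingers close, or fill a call up. It gives the time, the measured TCP pose, the force and the opening at its end, in the units of the state.
- env.get_state(): the state, without advancing time (a new reading comes with each control period).
- optics.read_camera(name): name is "scene" or "top" or "wrist"; returns a dict with "pixels" (384x512x3 uint8, blue, green, red), "vertical_fov" (degrees; the focal length in pixels is half the picture's height over the tangent of half this angle, whatever the lens; pixels are square), "cx", "cy" (the principal point, pixels), "extrinsics" (4x4, takes a point from world to camera coordinates). Camera axes: x right, y up, looking along -z (the intrinsics and any distortion apply to the point x, -y, -z); pixel columns grow to the right and rows downward; lengths in m; the calibration is good to about 2 mm. The wrist camera is an equidistant fisheye: a pixel r from the principal point sees the ray r / f radians off the axis. A picture is of the moment at which its call begins. There is no depth.
- order.hand_in(): hands the job in, once; it reports no verdict.
Trained networks look in a picture, given as the dict that the camera call returned (one of the last four; its "shot" number tells which), for a name from the list of things; names that differ only in an ending like _2 or _b are one class to them, and where a whole thing is asked for, a point or a joint stands for the part that bears it (a point fixed in the world has none). Each returns a list of dicts, best first, with "conf" (0 to 1); they miss things now and then, are a little off and sometimes report something else, mostly with a low value. They report only what shows in the picture. A call takes as long as a camera call. They do not tell look-alikes from the thing itself.
- models.outline_of(name, picture): "pixels" (384x512 bool, what is visible of it) and "location" ([column, row] in pixels, amid what is visible of it).
- models.pinpoint(name, picture): "location" ([column, row] in pixels: a listed point, or the origin of a listed thing).
The state is a dict: "clock": time; "joint_pos": joint angles; "qvel": joint speeds; "tau": joint torques, N m; "tcp_pos": TCP position; "orientation": TCP orientation; "wrist_force": force on the tool from outside, world axes, zero at the start; "ft_torque": the same for the moment, N m; "finger_gap": finger opening in m.
Only numpy, scipy, OpenCV 4.12 (cv2) and the standard library are available. Lean on these libraries where they do the work, as an engineer would, in place of code of your own. Each camera call takes 0.05 s, during which the arm holds its last target.

## Working session

There is one attempt and no reset: what is moved stays moved. The work goes in short steps, Python scripts to look and compute and a tool call to move; the robot and the scene stay as the last step left them, time stands still between calls to the robot, and variables do not carry over. Pictures are saved under pics/ and viewed, and the job is handed in when it is done.

Besides the shell and the picture viewer there is one more tool, called by a JSON object that holds its "method" and its "body". servo_tool: Moves the arm, as the interface text tells. Its arguments: {"type":"object","properties":{"moves":{"type":"array"},"grip_force":{"type":"number"}},"required":["moves"]}

```bash
mkdir -p pics; ls; cat > h.py <<'E'
import numpy as np, cv2
from workcell import env, optics, order, models
def ray(p,u,v):
    """world ray from pixel"""
    H,W=p['pixels'].shape[:2]
    f=H/2/np.tan(np.radians(p['vertical_fov'])/2)
    E=np.array(p['extrinsics']);R=E[:3,:3];t=E[:3,3]
    dx=(u-p['cx'])/f;dy=(v-p['cy'])/f
    return -R.T@t, R.T@np.array([dx,-dy,-1.])
def rayfish(p,u,v):
    H,W=p['pixels'].shape[:2]
    f=H/2/np.tan(np.radians(p['vertical_fov'])/2)
    E=np.array(p['extrinsics']);R=E[:3,:3];t=E[:3,3]
    a=u-p['cx'];b=v-p['cy'];r=np.hypot(a,b)+1e-12;th=r/f
    return -R.T@t, R.T@np.array([np.sin(th)*a/r,-np.sin(th)*b/r,-np.cos(th)])
def atz(p,u,v,z,fish=False):
    o,d=(rayfish if fish else ray)(p,u,v)
    return o+d*(z-o[2])/d[2]
def proj(p,X,fish=False):
    H,W=p['pixels'].shape[:2]
    f=H/2/np.tan(np.radians(p['vertical_fov'])/2)
    E=np.array(p['extrinsics']);c=E[:3,:3]@np.array(X)+E[:3,3]
    x,y,z=c[0],-c[1],-c[2]
    if fish:
        r=np.hypot(x,y)+1e-12;th=np.arctan2(r,z);return np.array([p['cx']+f*th*x/r,p['cy']+f*th*y/r])
    return np.array([p['cx']+f*x/z,p['cy']+f*y/z])
def show(p,name,s=1.5):
    cv2.imwrite('pics/'+name,cv2.resize(p['pixels'],None,fx=s,fy=s,interpolation=cv2.INTER_CUBIC))
E
python3 - <<'E'
from h import *
s=env.get_state();print({k:np.round(v,3) for k,v in s.items()})
for n in ['scene','top','wrist']:
    p=optics.read_camera(n);show(p,n+'0.png')
    print(n,p['vertical_fov'],p['cx'],p['cy'],p.keys(),np.round(p['extrinsics'],3).tolist())
    if n=='wrist':continue
    for t,z in [('jig',0),('seat',.0225),('cam_pivot',.043),('lever_grip',.043),('tube_mid',.0125),('long_tube',.0125),('short_mid',.0125),('washer',0),('nut',0),('flanged_bush',0)]:
        for d in models.pinpoint(t,p)[:3]:
            print(t,np.round(d['conf'],2),np.round(d['location'],1),np.round(atz(p,*d['location'],z)[:2],4))
E
```

```text
pics
{'clock': np.float64(0.0), 'joint_pos': array([-1.356,  0.314,  0.045,  1.304, -0.   ,  1.431]), 'qvel': array([ 0.001, -0.001,  0.001, -0.001,  0.   , -0.001]), 'tau': array([-1.0000e-03, -4.8062e+01,  2.9853e+01,  1.9000e-02, -0.0000e+00,
        0.0000e+00]), 'tcp_pos': array([ 0.2  , -0.539,  0.23 ]), 'orientation': array([-0.124, -0.696, -0.125,  0.696]), 'wrist_force': array([-0.593,  0.14 ,  0.28 ]), 'ft_torque': array([0.002, 0.026, 0.007]), 'finger_gap': np.float64(0.085)}
scene 53.03185438478601 259.18744683080274 194.44386282698622 dict_keys(['pixels', 'vertical_fov', 'cx', 'cy', 'extrinsics', 'shot']) [[0.475, -0.88, 0.016, -0.222], [0.536, 0.304, 0.788, -0.309], [-0.698, -0.366, 0.616, -0.959], [0.0, 0.0, 0.0, 1.0]]
tube_mid 0.58 [383.7 265.5] [ 0.4224 -0.4247]
long_tube 0.9 [358.3 269. ] [ 0.3745 -0.3653]
long_tube 0.88 [314.9 224.7] [ 0.4861 -0.1901]
short_mid 0.79 [257.8 198.1] [0.5157 0.0322]
nut 0.46 [232.1 189.4] [0.5281 0.1436]
top 43.14103646910708 247.37732083800654 186.99375788643968 dict_keys(['pixels', 'vertical_fov', 'cx', 'cy', 'extrinsics', 'shot']) [
[... 235 characters left out ...]
.2458]
tube_mid 0.59 [408.8 212.6] [ 0.4111 -0.4267]
tube_mid 0.55 [350.1 191.2] [ 0.4731 -0.2667]
tube_mid 0.29 [204.1 177.7] [0.5173 0.1413]
long_tube 0.74 [321.1 186.8] [ 0.4867 -0.1863]
long_tube 0.72 [390.  229.1] [ 0.3663 -0.3729]
short_mid 0.84 [244.4 180.1] [0.5088 0.028 ]
washer 0.51 [154.7 167.7] [0.5497 0.2836]
nut 0.69 [245.5 182.2] [0.5042 0.0252]
nut 0.42 [205.3 179. ] [0.5151 0.1392]
flanged_bush 0.68 [182.3 160.3] [0.5698 0.2047]
wrist 65.70646984690485 251.05294924140182 188.38318881334348 dict_keys(['pixels', 'vertical_fov', 'cx', 'cy', 'extrinsics', 'shot']) [[0.347, -0.938, -0.001, -0.575], [0.894, 0.331, -0.301, 0.04], [0.283, 0.104, 0.954, -0.381], [0.0, 0.0, 0.0, 1.0]]
```

View pics/top0.png

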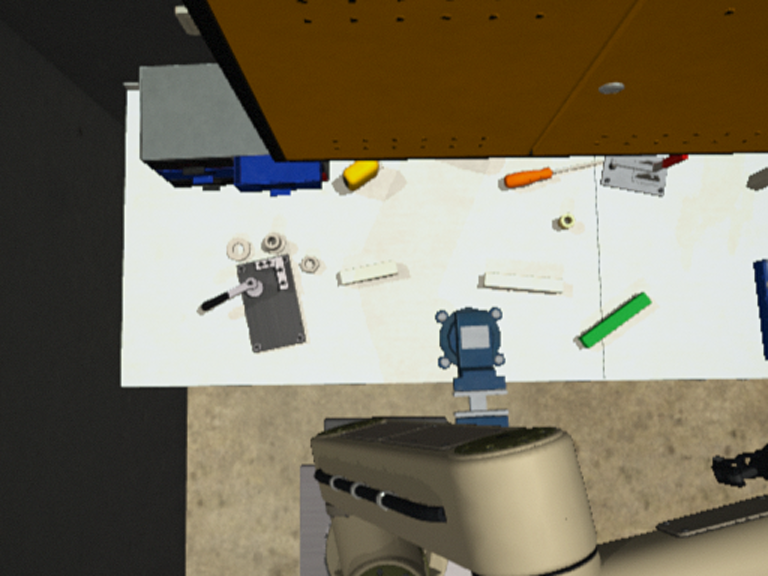

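View pics/scene0.png

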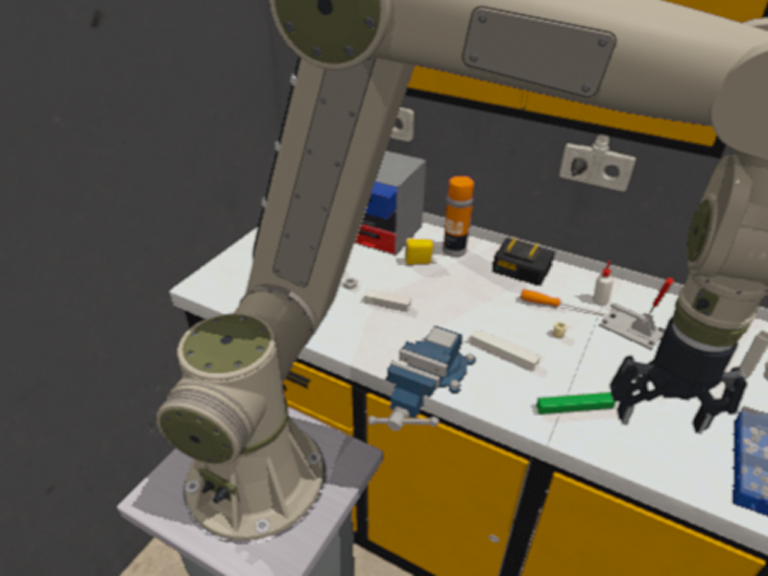

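View pics/wrist0.png

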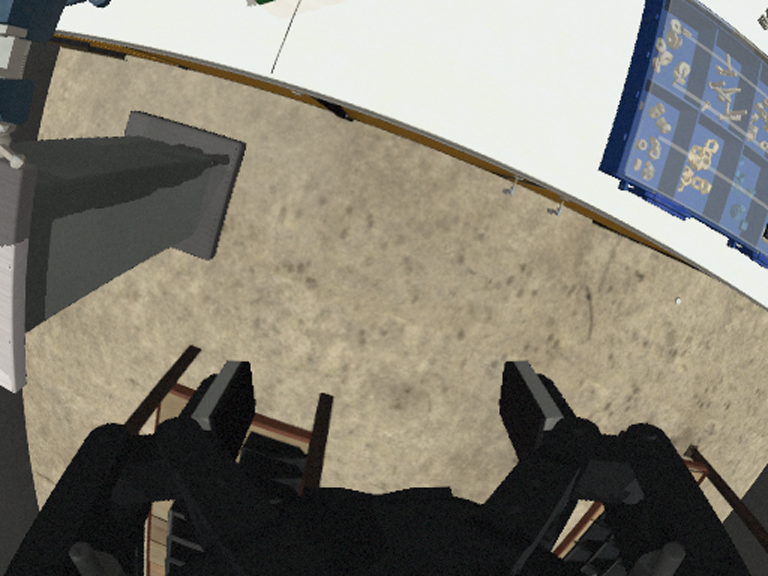

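```bash
cat >> h.py <<'E'
from scipy.spatial.transform import Rotation as Ro
def tool():
    s=env.get_state();q=s['orientation'];R=Ro.from_quat([q[1],q[2],q[3],q[0]]).as_matrix()
    return s,R
def rect(p,name,z,idx=0,fish=False):
    d=models.outline_of(name,p)
    out=[]
    for e in d:
        m=e['pixels'].astype(np.uint8)
        c=max(cv2.findContours(m,cv2.RETR_EXTERNAL,cv2.CHAIN_APPROX_NONE)[0],key=cv2.contourArea)[:,0,:]
        w=np.array([atz(p,u,v,z,fish)[:2] for u,v in c]).astype(np.float32)
        out.append((round(e['conf'],2),cv2.minAreaRect(w*1000),cv2.boxPoints(cv2.minAreaRect(w*1000)),np.round(e['location'])))
    return out
E
python3 - <<'E'
from h import *
s,R=tool();print(np.round(R,3))
p=optics.read_camera('top')
for n,z in [('long_tube',.025),('short_mid',.025),('jig',.01),('lever_grip',.043)]:
    for o in rect(p,n,z): print(n,o[0],np.round(o[1][0]),np.round(o[1][1]),round(o[1][2],1),o[2].round().tolist(),o[3])
E
```

```text
[[ 0.     0.347 -0.938]
 [-0.    -0.938 -0.347]
 [-1.     0.     0.   ]]
long_tube 0.73 [ 410. -425.] [ 28. 145.] 35.5 [[357.0, -375.0], [441.0, -492.0], [463.0, -476.0], [379.0, -359.0]] [411. 213.]
short_mid 0.54 [505.  23.] [ 26. 102.] 10.5 [[483.0, 71.0], [502.0, -29.0], [528.0, -25.0], [509.0, 76.0]] [248. 180.]
short_mid 0.32 [444. 244.] [168. 178.] 11.7 [[343.0, 314.0], [379.0, 140.0], [544.0, 175.0], [508.0, 349.0]] [177. 199.]
lever_grip 0.55 [467. 277.] [ 31. 117.] 16.1 [[436.0, 329.0], [468.0, 217.0], [498.0, 225.0], [466.0, 337.0]] [162. 191.]
```

```bash
cat >> h.py <<'E'
def plan(pos,yaw=None,n=10,grip=-1,final=None):
    """rows from present pose to TCP pos with tool-y yaw (deg, world)"""
    s,R=tool();p0=np.array(s['tcp_pos']);y0=np.degrees(np.arctan2(R[1,1],R[0,1]))
    if yaw is None: yaw=y0
    dt=-np.radians(yaw-y0)/n
    d=(np.array(pos)-p0)/n;Rk=R.copy();Q=Ro.from_rotvec([dt,0,0]).as_matrix()
    print('yaw0',y0.round(2),'p0',p0.round(4))
    rows=[]
    for k in range(n):
        t=Rk.T@d*100; rows.append([*[round(float(v),2) for v in t],round(float(dt),4),grip]); Rk=Rk@Q
    print(rows)
E
python3 - <<'E'
from h import *
p=optics.read_camera('top')
g=p['pixels'].max(2)
a=[atz(p,u,v,.025) for u,v in [(322,184),(375,194)]];print(a)
c=p['pixels'][170:205,310:385];cv2.imwrite('pics/tt.png',cv2.resize(c,None,fx=8,fy=8,interpolation=0))
plan([.472,-.265,.20],-4)
E
```

```text
[array([ 0.49316341, -0.18732196,  0.025     ]), array([ 0.46320181, -0.33244377,  0.025     ])]
yaw0 -69.67 p0 [ 0.1998 -0.5393  0.2313]
[[0.31, -1.63, -3.51, -0.1146, -1], [0.31, -1.21, -3.67, -0.1146, -1], [0.31, -0.79, -3.78, -0.1146, -1], [0.31, -0.35, -3.85, -0.1146, -1], [0.31, 0.09, -3.86, -0.1146, -1], [0.31, 0.53, -3.83, -0.1146, -1], [0.31, 0.97, -3.74, -0.1146, -1], [0.31, 1.39, -3.61, -0.1146, -1], [0.31, 1.79, -3.42, -0.1146, -1], [0.31, 2.17, -3.2, -0.1146, -1]]
```

View pics/tt.png

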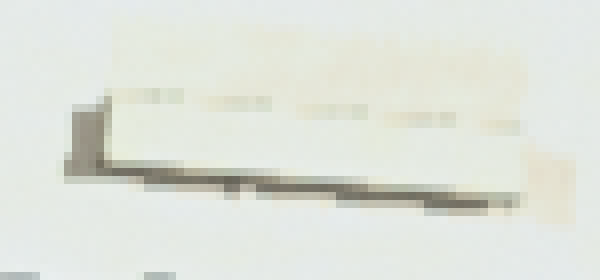

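{"method": "servo_tool", "body": {"moves": [[0.31,-1.63,-3.51,-0.115,-1],[0.31,-1.21,-3.67,-0.115,-1],[0.31,-0.79,-3.78,-0.115,-1],[0.31,-0.35,-3.85,-0.115,-1],[0.31,0.09,-3.86,-0.115,-1],[0.31,0.53,-3.83,-0.115,-1],[0.31,0.97,-3.74,-0.115,-1],[0.31,1.39,-3.61,-0.115,-1],[0.31,1.79,-3.42,-0.115,-1],[0.31,2.17,-3.2,-0.115,-1]]}}

```text
clock: 2.7
tcp_pos: [0.4723, -0.2634, 0.2003]
orientation: [-0.484, -0.515, -0.484, 0.515]
wrist_force: [0.2, -1.2, 0.2]
finger_gap: 0.0853
```

```bash
python3 - <<'E'
from h import *
p=optics.read_camera('wrist');show(p,'w1.png')
s,R=tool();print(s['tcp_pos'],np.degrees(np.arctan2(R[1,1],R[0,1])),s['wrist_force'])
for n in ('tube_mid','long_tube'):
  for d in models.pinpoint(n,p):
    print(n,d['conf'],d['location'],atz(p,*d['location'],.0125,True))
for o in rect(p,'long_tube',.025,fish=True): print(o)
E
```

```text
[ 0.47463027 -0.26034979  0.19988738] -3.1717731800387856 [ 1.98630469  2.16126521 -0.30158623]
tube_mid 0.78 [257.0, 160.6] [ 0.47933508 -0.25870372  0.0125    ]
tube_mid 0.67 [211.4, 286.7] [ 0.40754547 -0.428879    0.0125    ]
long_tube 0.61 [264.1, 98.5] [ 0.49124742 -0.18901191  0.0125    ]
long_tube 0.59 [174.5, 249.0] [ 0.36618347 -0.36754399  0.0125    ]
(0.77, ((481.8144226074219, -261.48211669921875), (144.37367248535156, 26.025297164916992), 84.11725616455078), array([[ 461.47165, -331.95508],
       [ 487.3599 , -334.6225 ],
       [ 502.1572 , -191.00916],
       [ 476.26895, -188.34174]], dtype=float32), array([261., 163.]))
(0.67, ((412.14599609375, -422.542724609375), (37.092559814453125, 151.55575561523438), 34.6785888671875), array([[ 353.77884, -370.7786 ],
       [ 440.00986, -495.41147],
       [ 470.51315, -474.30685],
       [ 384.28214, -349.67398]], dtype=float32), array([210., 284.]))
```

View pics/w1.png

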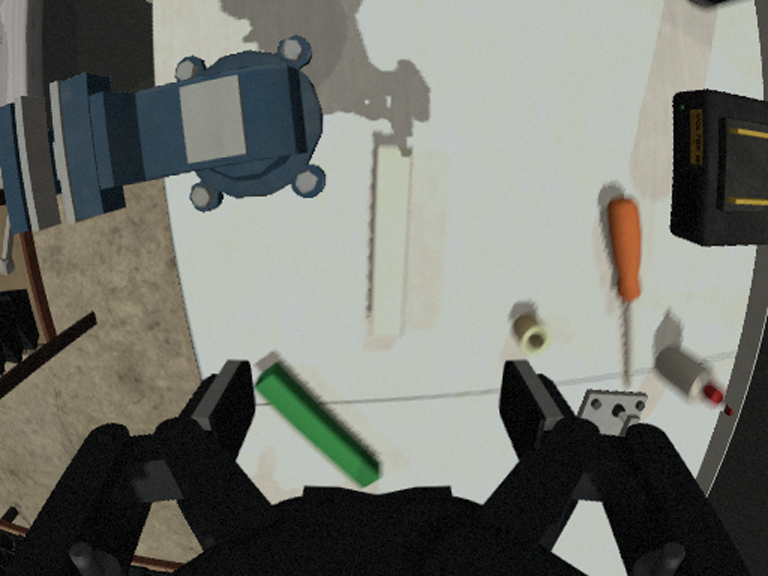

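```bash
python3 - <<'E'
from h import *
p=optics.read_camera('wrist')
for z in (0.02,.1): print(atz(p,325/1.5,185/1.5,z,True), atz(p,205/1.5,210/1.5,z,True))
for o in rect(p,'long_tube',.025,fish=True)[:1]: print(o[:2])
for d in models.pinpoint('tube_mid',p): print(atz(p,*d['location'],.0125,True))
plan([.4777,-.2884,.03],-5.9,n=10)
E
```

```text
[ 0.43726947 -0.21291138  0.02      ] [ 0.34232487 -0.22264427  0.02      ]
[ 0.44699189 -0.20664417  0.1       ] [ 0.37552541 -0.21397028  0.1       ]
(0.79, ((412.1002502441406, -421.7853088378906), (36.87798309326172, 151.32528686523438), 35.3434944152832))
[ 0.47623897 -0.26287198  0.0125    ]
[ 0.40373569 -0.42589769  0.0125    ]
yaw0 -3.88 p0 [ 0.4709 -0.2651  0.2004]
[[1.7, 0.08, 0.23, 0.0035, -1], [1.7, 0.08, 0.23, 0.0035, -1], [1.7, 0.09, 0.23, 0.0035, -1], [1.7, 0.09, 0.23, 0.0035, -1], [1.7, 0.09, 0.23, 0.0035, -1], [1.7, 0.09, 0.23, 0.0035, -1], [1.7, 0.09, 0.23, 0.0035, -1], [1.7, 0.09, 0.22, 0.0035, -1], [1.7, 0.09, 0.22, 0.0035, -1], [1.7, 0.09, 0.22, 0.0035, -1]]
```

{"method": "servo_tool", "body": {"moves": [[1.9,0.07,0.23,0.004,-1],[1.9,0.07,0.23,0.004,-1],[1.9,0.07,0.23,0.004,-1],[1.9,0.07,0.23,0.004,-1],[1.9,0.07,0.23,0.004,-1],[1.9,0.07,0.23,0.004,-1],[1.9,0.07,0.23,0.004,-1],[1.9,0.07,0.23,0.004,-1],[1.9,0.07,0.23,0.004,-1],[1.9,0.07,0.23,0.004,-1]]}}

```text
clock: 4.3
tcp_pos: [0.4758, -0.2892, 0.0099]
orientation: [-0.472, -0.526, -0.472, 0.526]
wrist_force: [0.7, -0.2, -0.0]
finger_gap: 0.0856
```

```bash
python3 - <<'E'
from h import *
p=optics.read_camera('wrist');show(p,'w2.png')
s,R=tool();print(s['tcp_pos'],np.degrees(np.arctan2(R[1,1],R[0,1])),s['wrist_force'])
E
```

```text
[ 0.47463516 -0.28842761  0.00755892] -6.244798143577564 [ 0.1098993  -0.32270215 -1.3859219 ]
```

View pics/w2.png

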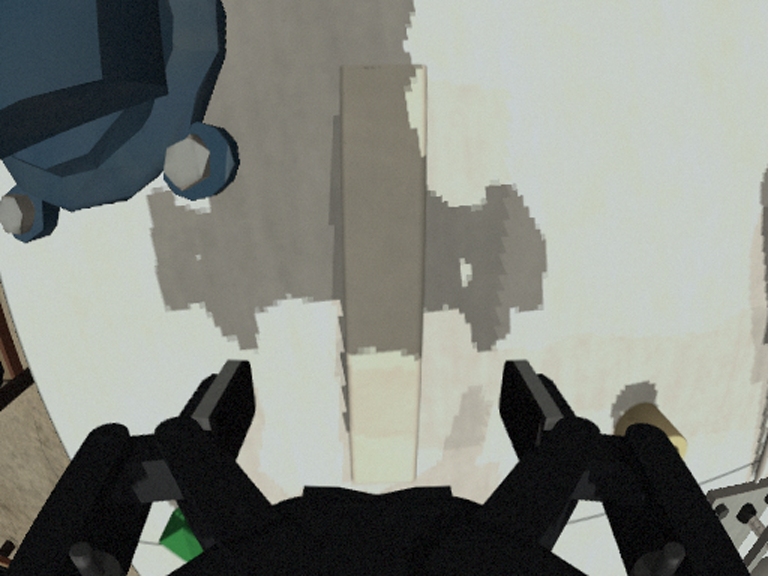

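{"method": "servo_tool", "body": {"moves": [[0.3,0,0,0,-1],[0.25,0,0,0,-0.5],[0,0,0,0,0],[0,0,0,0,1],[0,0,0,0,1],[0,0,0,0,1],[0,0,0,0,1],[0,0,0,0,1],[0,0,0,0,1],[0,0,0,0,1]], "grip_force": 60}}

```text
clock: 5.6
tcp_pos: [0.4771, -0.2883, 0.0056]
orientation: [0.473, 0.526, 0.472, -0.526]
wrist_force: [-0.4, 0.7, 5.2]
finger_gap: 0.0238
```

```bash
python3 - <<'E'
from h import *
p=optics.read_camera('wrist');show(p,'w3.png')
s,R=tool();print(s['tcp_pos'],np.degrees(np.arctan2(R[1,1],R[0,1])),s['wrist_force'],s['finger_gap'])
E
```

```text
[ 0.47711442 -0.28827183  0.0055926 ] -6.066739565964891 [0.58529063 0.51154493 6.83329061] 0.02356743363627648
```

View pics/w3.png

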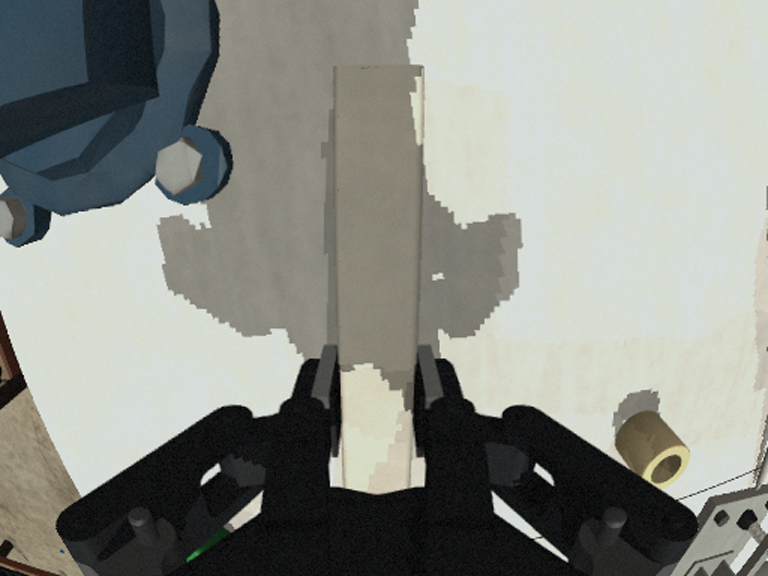

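{"method": "servo_tool", "body": {"moves": [[-1.5,0,0,0,1],[-3,0,0,0,1],[-3.5,0,0,0,1],[-3.5,0,0,0,1],[-3.5,0,0,0,1],[-3,0,0,0,1],[-2,0,0,0,1],[-1,0,0,0,1],[0,0,0,0,1],[0,0,0,0,1]]}}

```text
clock: 6.9
tcp_pos: [0.476, -0.2874, 0.2138]
orientation: [-0.472, -0.526, -0.473, 0.526]
wrist_force: [0.2, -0.3, -1.5]
finger_gap: 0.0235
```

```bash
python3 - <<'E'
from h import *
plan([.382,.192,.20],-78.5,n=12,grip=1)
s=env.get_state();print(s['wrist_force'],s['finger_gap'])
E
```

```text
yaw0 -6.07 p0 [ 0.476  -0.2874  0.2138]
[[0.12, -1.2, -3.89, 0.1053, 1], [0.12, -1.6, -3.74, 0.1053, 1], [0.12, -1.99, -3.55, 0.1053, 1], [0.12, -2.35, -3.32, 0.1053, 1], [0.12, -2.69, -3.06, 0.1053, 1], [0.12, -2.99, -2.76, 0.1053, 1], [0.12, -3.27, -2.43, 0.1053, 1], [0.12, -3.5, -2.07, 0.1053, 1], [0.12, -3.7, -1.69, 0.1053, 1], [0.12, -3.86, -1.29, 0.1053, 1], [0.12, -3.97, -0.88, 0.1053, 1], [0.12, -4.05, -0.46, 0.1053, 1]]
[ 0.20805069 -0.27789972 -1.46554218] 0.023461781396345163
```

{"method": "servo_tool", "body": {"moves": [[0.12,-1.2,-3.89,0.105,1],[0.12,-1.6,-3.74,0.105,1],[0.12,-1.99,-3.55,0.105,1],[0.12,-2.35,-3.32,0.105,1],[0.12,-2.69,-3.06,0.105,1],[0.12,-2.99,-2.76,0.105,1],[0.12,-3.27,-2.43,0.105,1],[0.12,-3.5,-2.07,0.105,1],[0.12,-3.7,-1.69,0.105,1],[0.12,-3.86,-1.29,0.105,1]]}}

```text
clock: 8.15
tcp_pos: [0.3965, 0.1126, 0.2018]
orientation: [-0.144, -0.692, -0.144, 0.693]
wrist_force: [-0.3, 0.4, -1.1]
finger_gap: 0.0239
```

{"method": "servo_tool", "body": {"moves": [[0.12,-3.97,-0.88,0.105,1],[0.12,-4.05,-0.46,0.107,1],[0,0,0,0,1],[0,0,0,0,1],[0,0,0,0,1],[0,0,0,0,1],[0,0,0,0,1],[0,0,0,0,1],[0,0,0,0,1],[0,0,0,0,1]]}}

```text
clock: 9.4
tcp_pos: [0.3856, 0.1738, 0.2004]
orientation: [-0.074, -0.702, -0.084, 0.703]
wrist_force: [0.5, 0.2, -1.7]
finger_gap: 0.0238
```

```bash
python3 - <<'E'
from h import *
s,R=tool();print(s['tcp_pos'],np.degrees(np.arctan2(R[1,1],R[0,1])),s['wrist_force'],s['finger_gap'])
pw=optics.read_camera('wrist');show(pw,'w4.png')
pt=optics.read_camera('top');show(pt,'t4.png')
for p,f in ((pw,True),(pt,False)):
  for t,z in [('jig',0),('seat',.0225),('cam_pivot',.043),('lever_grip',.043),('end_stop',0),('tube_mid',.2)]:
    for d in models.pinpoint(t,p)[:2]:
        print(t,np.round(d['conf'],2),np.round(d['location'],1),np.round(atz(p,*d['location'],z,f)[:2],4))
E
```

```text
[0.38563764 0.17375556 0.20038901] -77.17861054454467 [ 0.53467168  0.15793025 -1.66325624] 0.02381371578990025
jig 0.63 [231.4 105.7] [0.4458 0.2131]
seat 0.86 [248.3  44.5] [0.5157 0.2086]
cam_pivot 0.93 [210.2  67.8] [0.4812 0.2392]
cam_pivot 0.58 [251.2  46.3] [0.5111 0.2041]
lever_grip 0.98 [144.7  87.2] [0.4501 0.3039]
lever_grip 0.46 [201.7   8.4] [0.5415 0.2621]
tube_mid 0.81 [249.1 201.2] [0.4094 0.1797]
tube_mid 0.72 [253.7  45.5] [0.4857 0.1948]
seat 0.68 [177.9 178. ] [0.5164 0.2136]
seat 0.59 [180.5 202.7] [0.4471 0.2063]
cam_pivot 0.95 [168.3 187.5] [0.4879 0.2367]
tube_mid 0.74 [181.2 215.4] [0.4037 0.1769]
tube_mid 0.7 [409.2 214.7] [ 0.3978 -0.3688]
```

View pics/w4.png

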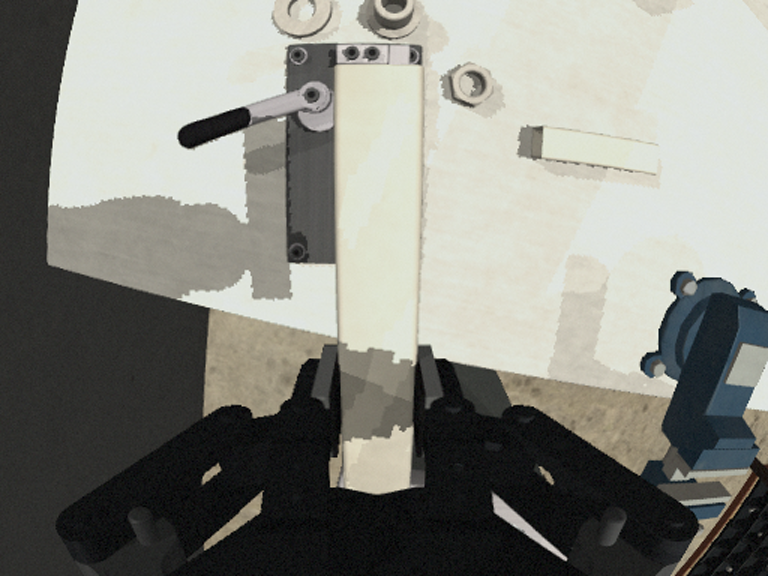

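{"method": "servo_tool", "body": {"moves": [[0,2,0,0.01,1],[0,3,-1,0.01,1],[0,3,-1,0,1],[0,2,-1,0,1],[0,0,0,0,1],[0,0,0,0,1],[0,0,0,0,1],[0,0,0,0,1],[0,0,0,0,1],[0,0,0,0,1]]}}

```text
clock: 11.35
tcp_pos: [0.4358, 0.0823, 0.199]
orientation: [-0.067, -0.703, -0.077, 0.704]
wrist_force: [1.1, 0.6, -1.6]
finger_gap: 0.0235
```

```bash
python3 - <<'E'
from h import *
s,R=tool();print(s['tcp_pos'],np.degrees(np.arctan2(R[1,1],R[0,1])),R[:,0])
p=optics.read_camera('wrist');show(p,'w5.png')
cv2.imwrite('pics/w5c.png',cv2.resize(p['pixels'][0:190,60:260],None,fx=3.0,fy=3.0,interpolation=cv2.INTER_CUBIC))
np.savez('w5.npz',**{k:p[k] for k in p})
for t,z in [('jig',0),('seat',.0225),('cam_pivot',.043),('lever_grip',.043),('end_stop',0),('tube_mid',.2)]:
    for d in models.pinpoint(t,p)[:2]:
        print(t,np.round(d['conf'],2),np.round(d['location'],1),np.round(atz(p,*d['location'],z,True)[:2],4))
E
```

```text
[0.43582704 0.08233024 0.19898319] -78.30142141915708 [-0.00318066  0.01378574 -0.99989991]
jig 0.63 [149.2 127.3] [0.4546 0.2136]
seat 0.72 [154.7  77.3] [0.5147 0.2086]
cam_pivot 0.65 [117.8 103.5] [0.4817 0.2393]
cam_pivot 0.42 [176.1  41.3] [0.5546 0.186 ]
lever_grip 0.79 [ 66.3 123.2] [0.4513 0.3062]
lever_grip 0.57 [313. 119.] [0.5031 0.0342]
end_stop 0.53 [312.7 119.7] [0.501  0.0255]
tube_mid 0.68 [248.9 201.9] [0.4599 0.0879]
```

View pics/w5c.png

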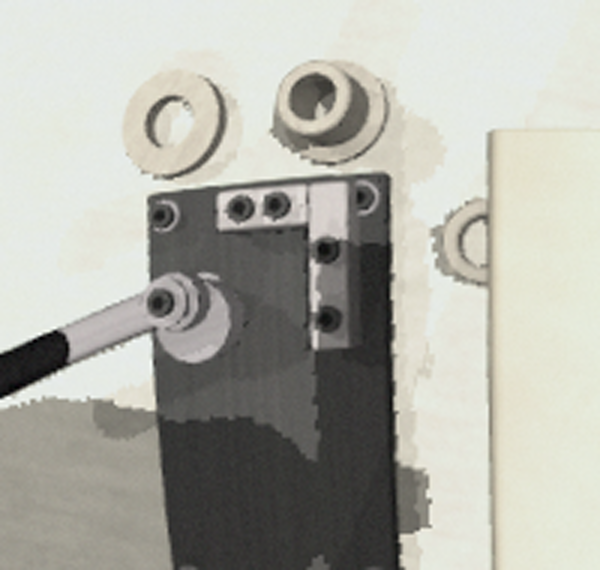

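```bash
python3 - <<'E'
from h import *
p=dict(np.load('w5.npz'))
def w(u,v,z): return atz(p,60+u/3,v/3,z,True)[:2]*1000
pts={'TL':(148,197,.01),'TR':(388,174,.01),'leftlow':(175,568,.01),'rightlow':(399,568,.01),
'fence_in_top':(307,185,.028),'fence_in_bot':(313,347,.028),'stopL':(219,228,.028),'stopR':(309,224,.028),'bolt':(160,302,.05)}
P={k:w(*v) for k,v in pts.items()}
for k,v in P.items(): print(k,v.round(1))
ang=lambda a,b:np.degrees(np.arctan2(*(P[a]-P[b])[::-1]))
print('left edge',ang('TL','leftlow'),'right',ang('TR','rightlow'),'fence',ang('fence_in_top','fence_in_bot'),'top edge',ang('TR','TL')+90,'stop',ang('stopR','stopL')+90, 'width',np.linalg.norm(P['TR']-P['TL']))
E
```

```text
TL [522.5 274.6]
TR [542.2 176.7]
leftlow [371.6 243.3]
rightlow [392.2 146.4]
fence_in_top [532.7 201.3]
fence_in_bot [474.8 188.4]
stopL [513.1 232.7]
stopR [518.7 197.7]
bolt [484.8 241.7]
left edge 11.722411678663128 right 11.437352706786873 fence 12.514723338487356 top edge 11.369467457556766 stop 9.135316401424035 width 99.8197753399332
```

```bash
python3 - <<'E'
from h import *
p=optics.read_camera('wrist')
s,R=tool();tp=np.array(s['tcp_pos'])
cv2.imwrite('pics/w6c.png',cv2.resize(p['pixels'][20:330,200:300],None,fx=4,fy=4,interpolation=2)[:800])
for z in (.219,):
  for (u,v) in [(224,43.3),(282,43.3),(226,150),(279,150)]:
    X=atz(p,u,v,z,True);print(u,v,(R.T@(X-tp)*1000).round(1))
ph=np.radians(11.6);ey=np.array([np.cos(ph),np.sin(ph)]);ex=np.array([np.sin(ph),-np.cos(ph)])
seat=np.array([.516,.2095])
print(tp,'home(L=99)',seat-.003*ex-.099*ey)
E
```

```text
224 43.3 [-20.  -10.5 -99.7]
282 43.3 [-20.3  13.1 -99.7]
226 150 [-20.  -10.1 -54.8]
279 150 [-20.3  12.2 -54.9]
[0.43591256 0.08210729 0.19890744] home(L=99) [0.41841882 0.19253201]
```

View pics/w6c.png

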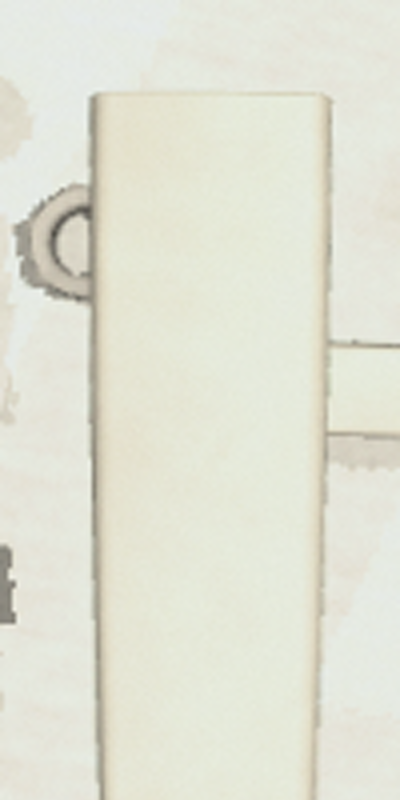

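```bash
python3 - <<'E'
from h import *
plan([.3668,.1829,.07],-78.4,n=8,grip=1)
E
```

```text
yaw0 -78.33 p0 [0.4359 0.0821 0.1989]
[[1.63, -1.39, 0.59, 0.0002, 1], [1.63, -1.39, 0.59, 0.0002, 1], [1.63, -1.39, 0.59, 0.0002, 1], [1.63, -1.39, 0.59, 0.0002, 1], [1.63, -1.39, 0.59, 0.0002, 1], [1.63, -1.39, 0.59, 0.0002, 1], [1.63, -1.39, 0.59, 0.0002, 1], [1.63, -1.39, 0.59, 0.0002, 1]]
```

{"method": "servo_tool", "body": {"moves": [[1.63,-1.39,0.59,0,1],[1.63,-1.39,0.59,0,1],[1.63,-1.39,0.59,0,1],[1.63,-1.39,0.59,0,1],[1.63,-1.39,0.59,0,1],[1.63,-1.39,0.59,0,1],[1.63,-1.39,0.59,0,1],[1.63,-1.39,0.59,0,1],[0,0,0,0,1],[0,0,0,0,1]]}}

```text
clock: 13.0
tcp_pos: [0.3701, 0.1708, 0.0708]
orientation: [-0.068, -0.702, -0.085, 0.704]
wrist_force: [-0.7, 0.7, -0.5]
finger_gap: 0.0233
```

```bash
python3 - <<'E'
from h import *
s,R=tool();print(s['tcp_pos'],np.degrees(np.arctan2(R[1,1],R[0,1])),R[:,0],s['wrist_force'])
plan([.3668,.1829,.0185],-78.4,n=8,grip=1)
E
```

```text
[0.37014031 0.17084292 0.07075878] -77.51832426975758 [-0.00464888  0.02355775 -0.99971167] [-0.71212184  0.6610637  -0.48186067]
yaw0 -77.52 p0 [0.3701 0.1708 0.0708]
[[0.66, -0.14, 0.01, 0.0019, 1], [0.66, -0.14, 0.01, 0.0019, 1], [0.66, -0.14, 0.01, 0.0019, 1], [0.66, -0.14, 0.01, 0.0019, 1], [0.66, -0.14, 0.01, 0.0019, 1], [0.66, -0.14, 0.01, 0.0019, 1], [0.66, -0.14, 0.01, 0.0019, 1], [0.66, -0.14, 0.01, 0.0019, 1]]
```

```bash
python3 - <<'E'
from h import *
s,R=tool();print(np.round(s['joint_pos'],3),np.round(s['qvel'],3),np.round(s['tau'],2))
print(s['tcp_pos'])
E
```

```text
[ 0.217  0.115 -0.631  0.825  0.024  3.141] [-0.003 -0.003  0.011 -0.002 -0.    -0.   ] [  0.17 -31.52  24.44   0.06   0.09  -0.  ]
[0.37014031 0.17084292 0.07075878]
```

{"method": "servo_tool", "body": {"moves": [[0.8,0,0,0,1],[1,0,0,0,1],[1,0,0,0,1],[1,0,0,0,1],[0.8,0,0,0,1],[0.4,0,0,0,1],[0.2,0,0,0,1],[0.15,0,0,0,1],[0,0,0,0,1],[0,0,0,0,1]]}}

```text
clock: 14.25
tcp_pos: [0.3694, 0.1716, 0.0169]
orientation: [-0.069, -0.702, -0.086, 0.704]
wrist_force: [0.2, 1.2, -0.7]
finger_gap: 0.0235
```

```bash
python3 - <<'E'
from h import *
s,R=tool();print(s['tcp_pos'],np.degrees(np.arctan2(R[1,1],R[0,1])),R[:,0],s['wrist_force'])
p=optics.read_camera('wrist');show(p,'w7.png')
E
```

```text
[0.36937786 0.17163169 0.01689539] -77.46818772934495 [-0.00536564  0.02404035 -0.99969659] [ 0.16511392  1.23985428 -0.71974486]
```

View pics/w7.png

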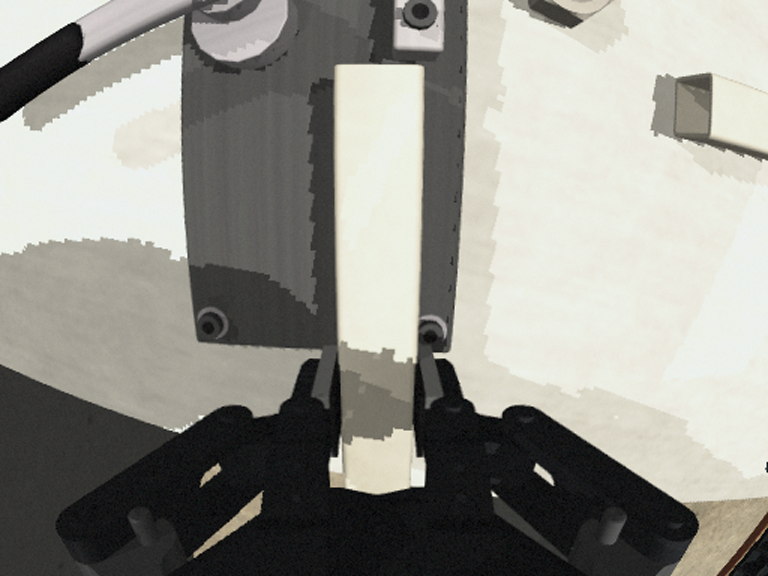

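{"method": "servo_tool", "body": {"moves": [[0.1,0,0,0,1],[0.05,0,0,0,0.3],[0,0,0,0,-0.3],[0,0,0,0,-0.6],[0,0,0,0,-1],[0,0,0,0,-1],[-2,0,0,0,-1],[-3,0,0,0,-1],[-3,0,0,0,-1],[-3,0,0,0,-1]]}}

```text
clock: 15.55
tcp_pos: [0.3697, 0.1689, 0.1261]
orientation: [-0.068, -0.702, -0.086, 0.704]
wrist_force: [0.2, 1.0, -0.3]
finger_gap: 0.0856
```

{"method": "servo_tool", "body": {"moves": [[-1,0,0,-0.15,-1],[0,0,0,-0.18,-1],[0,0,0,-0.18,-1],[0,0,0,-0.18,-1],[0,0,0,-0.18,-1],[0,0,0,-0.18,-1],[0,0,0,-0.18,-1],[0,0,0,-0.18,-1],[0,0,0,-0.18,-1],[0,0,0,-0.02,-1]]}}

```text
clock: 16.8
tcp_pos: [0.3698, 0.1687, 0.1351]
orientation: [0.553, 0.437, 0.567, -0.426]
wrist_force: [-0.1, -0.2, 0.1]
finger_gap: 0.0853
```

```bash
python3 - <<'E'
from h import *
s,R=tool();print(s['tcp_pos'],np.degrees(np.arctan2(R[1,1],R[0,1])),R[:,0],s['joint_pos'],s['wrist_force'])
p=optics.read_camera('wrist');show(p,'w8.png')
p=optics.read_camera('top');show(p,'t8.png')
E
```

```text
[0.36978043 0.16871937 0.13512775] 14.72978801922375 [-0.00590012  0.02400785 -0.99969436] [ 0.21128508  0.04456521 -0.52885197  0.99811345  0.02471383  1.52498411] [-0.14782339 -0.22425293  0.05127073]
```

View pics/w8.png

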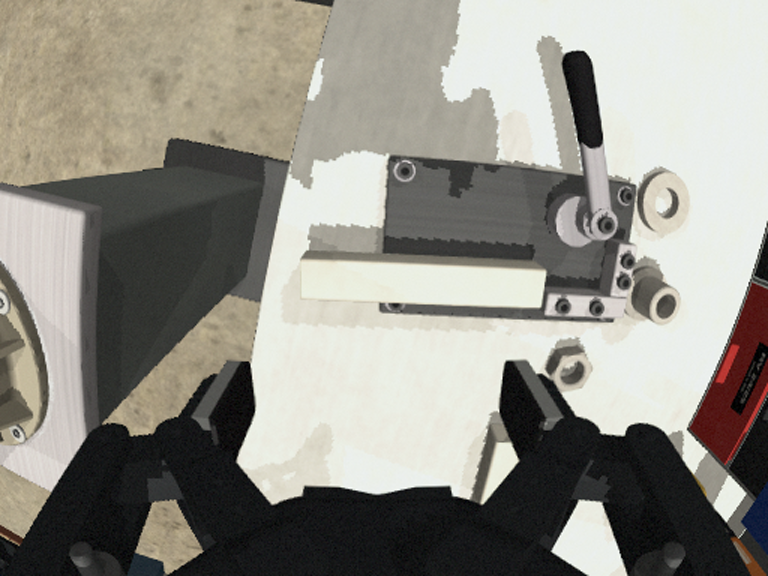

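```bash
python3 - <<'E'
from h import *
p=optics.read_camera('wrist')
np.savez('w8.npz',**{k:p[k] for k in p})
cv2.imwrite('pics/w8c.png',cv2.resize(p['pixels'][85:225,190:460],None,fx=2.9,fy=2.9,interpolation=2))
for n in ('seat','cam_pivot','lever_grip','tube_mid','jig'):
  for d in models.pinpoint(n,p)[:2]: print(n,round(d['conf'],2),d['location'],atz(p,*d['location'],{'seat':.0225,'tube_mid':.0225,'jig':0}.get(n,.043),True))
for o in rect(p,'long_tube',.035,fish=True): print(o)
E
```

```text
seat 0.79 [410.4, 183.0] [0.52198241 0.21275155 0.0225    ]
cam_pivot 0.78 [400.1, 150.2] [0.4863466  0.23987605 0.043     ]
lever_grip 0.98 [387.2, 66.8] [0.45232655 0.3048092  0.043     ]
tube_mid 0.56 [278.5, 188.9] [0.39416296 0.17314758 0.0225    ]
jig 0.74 [341.0, 160.3] [0.45032605 0.21143484 0.        ]
(0.67, ((395.9315185546875, 179.6002655029297), (144.88922119140625, 29.914396286010742), 12.36379337310791), array([[321.96445, 178.69887],
       [328.36966, 149.47826],
       [469.8986 , 180.50166],
       [463.49338, 209.72227]], dtype=float32), array([280., 184.]))
```

View pics/w8c.png

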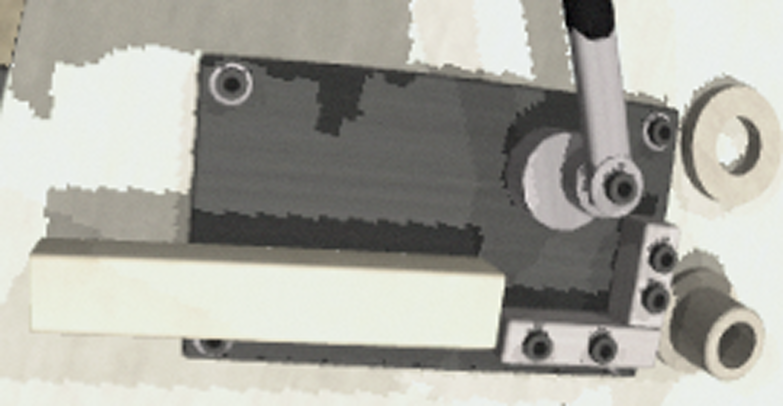

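```bash
python3 - <<'E'
from h import *
p=dict(np.load('w8.npz'))
def w(u,v,z): return atz(p,190+u/2.9,85+v/2.9,z,True)[:2]*1000
P={k:w(*v) for k,v in {'tTL':(33,257,.035),'tTR':(503,272,.035),'tBR':(500,348,.035),'tBL':(30,330,.035),
'f1':(508,317,.028),'f2':(628,326,.028),'plTL':(203,54,.01),'plBL':(184,355,.01),'plTR':(678,107,.01),'plBR':(635,374,.01),'st1':(645,225,.028),'st2':(632,318,.028)}.items()}
for k,v in P.items(): print(k,v.round(1))
a=lambda i,j:round(np.degrees(np.arctan2(*(P[j]-P[i])[::-1])),2)
print('tube',a('tTL','tTR'),a('tBL','tBR'),'fence',a('f1','f2'),'plate',a('plTL','plTR'),a('plBL','plBR'),a('plBL','plTL')-90)
ph=np.radians(11.6);ey=np.array([np.cos(ph),np.sin(ph)]);ex=np.array([np.sin(ph),-np.cos(ph)])
for k,v in P.items(): print(k,'jig axes from seat(516,209.5):',((v-[516,209.5])@ex).round(1),((v-[516,209.5])@ey).round(1))
E
```

```text
tTL [324.7 172.8]
tTR [464.  204.8]
tBR [472.  181.3]
tBL [328.5 150.4]
f1 [474.3 190.2]
f2 [520.  198.5]
plTL [358.7 242.5]
plBL [378.  145.9]
plTR [523.  276.2]
plBR [543.1 179.1]
st1 [512.7 232.8]
st2 [520.4 201.6]
tube 12.93 12.13 fence 10.32 plate 11.59 11.34 11.299999999999997
tTL jig axes from seat(516,209.5): -2.5 -194.8
tTR jig axes from seat(516,209.5): -5.9 -51.8
tBR jig axes from seat(516,209.5): 18.8 -48.8
tBL jig axes from seat(516,209.5): 20.2 -195.6
f1 jig axes from seat(516,209.5): 10.5 -44.7
f2 jig axes from seat(516,209.5): 11.5 1.7
plTL jig axes from seat(516,209.5): -63.9 -147.5
plBL jig axes from seat(516,209.5): 34.5 -148.0
plTR jig axes from seat(516,209.5): -63.9 20.2
plBR jig axes from seat(516,209.5): 35.3 20.5
st1 jig axes from seat(516,209.5): -23.5 1.4
st2 jig axes from seat(516,209.5): 8.6 2.7
```

{"method": "servo_tool", "body": {"moves": [[0,0,0,-0.17,-1],[0,0,0,-0.17,-1],[0,0,0,-0.17,-1],[0,0,0,-0.17,-1],[0,0,0,-0.17,-1],[0,0,0,-0.17,-1],[0,0,0,-0.17,-1],[0,0,0,-0.17,-1],[0,0,0,-0.172,-1],[0,0,0,0,-1]]}}

```text
clock: 18.5
tcp_pos: [0.3699, 0.1687, 0.1352]
orientation: [0.702, -0.068, 0.704, 0.085]
wrist_force: [0.6, -0.5, -0.4]
finger_gap: 0.0852
```

```bash
python3 - <<'E'
from h import *
s,R=tool();print(R[:,0],s['joint_pos'])
plan([.3692,.1716,.0165],102.6,n=8)
E
```

```text
[-0.00578053  0.02400762 -0.99969506] [ 0.21126986  0.04464658 -0.52865745  0.99811005  0.02468852 -0.00571768]
yaw0 102.43 p0 [0.3699 0.1687 0.1352]
[[1.48, 0.0, -0.0, -0.0004, -1], [1.48, 0.0, -0.0, -0.0004, -1], [1.48, 0.0, -0.0, -0.0004, -1], [1.48, 0.0, -0.0, -0.0004, -1], [1.48, 0.0, -0.0, -0.0004, -1], [1.48, 0.0, -0.0, -0.0004, -1], [1.48, 0.0, -0.0, -0.0004, -1], [1.48, 0.0, -0.0, -0.0004, -1]]
```

{"method": "servo_tool", "body": {"moves": [[1.6,0,0,0,-1],[1.8,0,0,0,-1],[1.8,0,0,0,-1],[1.8,0,0,0,-1],[1.8,0,0,0,-1],[1.6,0,0,0,-1],[1.1,0,0,0,-1],[0.3,0,0,0,-1],[0,0,0,0,-1],[0,0,0,0,-0.5]]}}

```text
clock: 19.75
tcp_pos: [0.3697, 0.1717, 0.0177]
orientation: [0.702, -0.068, 0.704, 0.086]
wrist_force: [-0.9, 0.9, -0.0]
finger_gap: 0.0699
```

{"method": "servo_tool", "body": {"moves": [[0,0,0,0,0],[0,0,0,0,1],[0,0,0,0,1],[0,0,0,0,1],[0,0,0,0,1],[0,0,0,0,1],[0,0,0,0,1],[0,0,0,0,1],[-0.15,0,0,0,1],[0,0,0,0,1]]}}

```text
clock: 21.0
tcp_pos: [0.3692, 0.1715, 0.0187]
orientation: [0.702, -0.069, 0.704, 0.086]
wrist_force: [-1.0, 0.7, -2.0]
finger_gap: 0.0236
```

```bash
python3 - <<'E'
from h import *
s,R=tool();print(s['tcp_pos'],np.degrees(np.arctan2(R[1,1],R[0,1])),R[:,0],s['joint_pos'],s['wrist_force'],s['finger_gap'])
p=optics.read_camera('wrist');show(p,'w9.png')
p=optics.read_camera('top')
cv2.imwrite('pics/t9.png',cv2.resize(p['pixels'][140:260,110:260],None,fx=5,fy=5,interpolation=2))
E
```

```text
[0.36916102 0.17151769 0.01871085] 102.55401123906272 [-0.0058433   0.02403327 -0.99969408] [ 2.18486820e-01  1.87922369e-01 -7.02200506e-01  6.81168708e-01
  2.47309921e-02 -6.34066752e-04] [-1.01241202  0.66162092 -1.95301686] 0.02359891531126998
```

View pics/w9.png

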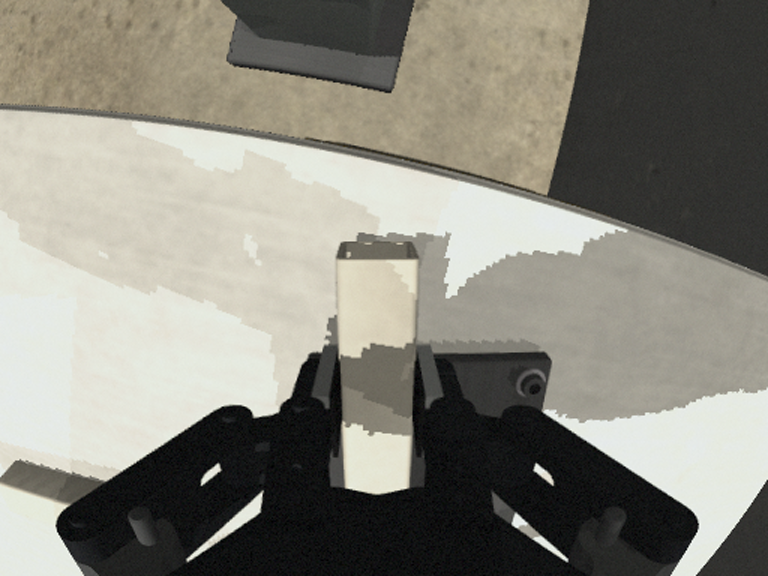

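View pics/t9.png

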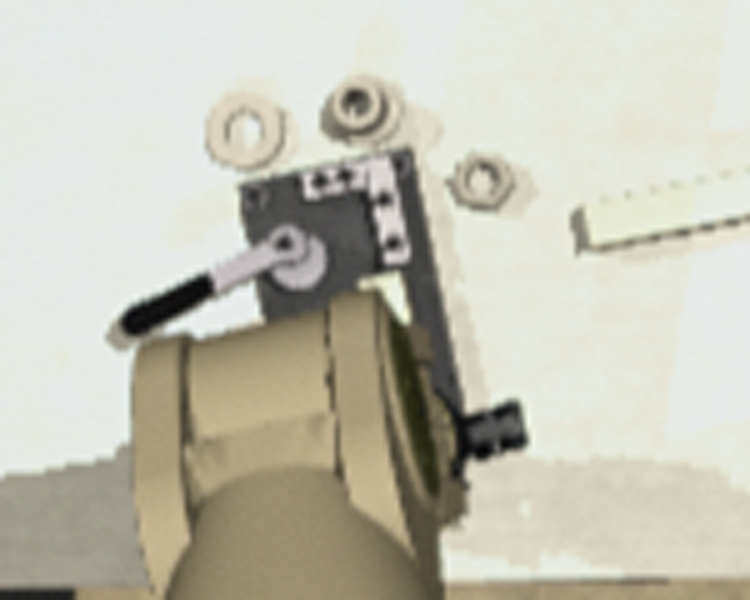

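{"method": "servo_tool", "body": {"moves": [[0,0.4,0,0.006,1],[0,0.4,0,0.006,1],[0,0.4,0,0.005,1],[0,0,0.4,0,1],[0,0,0,0,1],[0,0,0,0,1],[0,0,0,0,1],[0,0,0,0,1],[0,0,0,0,1],[0,0,0,0,1]]}}

```text
clock: 22.35
tcp_pos: [0.3706, 0.184, 0.019]
orientation: [0.702, -0.063, 0.705, 0.08]
wrist_force: [-0.6, 0.2, -0.9]
finger_gap: 0.024
```

```bash
cat >> h.py <<'E'
ph=np.radians(11.6);ey=np.array([np.cos(ph),np.sin(ph)]);ex=np.array([np.sin(ph),-np.cos(ph)])
SE=np.array([.516,.2095])
def rep():
    s,R=tool();d=np.array(s['tcp_pos'][:2])-SE;F=np.array(s['wrist_force'])
    print('t',round(float(s['clock']),2),'jigxy',(d@ex*1000).round(2),(d@ey*1000).round(2),'z',(s['tcp_pos'][2]*1000).round(2),'yaw',np.degrees(np.arctan2(R[1,1],R[0,1])).round(2),'F x,y,z jig',(F[:2]@ex).round(1),(F[:2]@ey).round(1),F[2].round(1),'gap',round(float(s['finger_gap'])*1000,1))
E
python3 - <<'E'
from h import *
rep()
p=optics.read_camera('top')
cv2.imwrite('pics/t10.png',cv2.resize(p['pixels'][160:220,150:210],None,fx=10,fy=10,interpolation=2))
p=optics.read_camera('scene');show(p,'s10.png')
E
```

```text
t 22.35 jigxy -4.28 -147.58 z 19.01 yaw 101.58 F x,y,z jig -0.3 -0.5 -0.9 gap 24.0
```

View pics/t10.png

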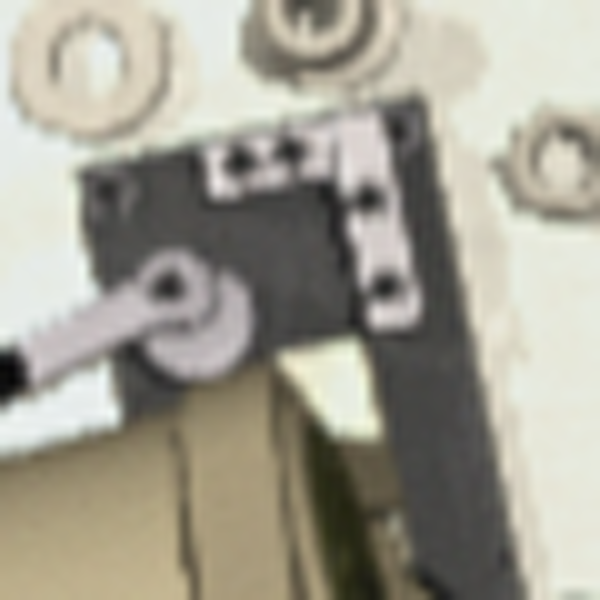

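View pics/s10.png

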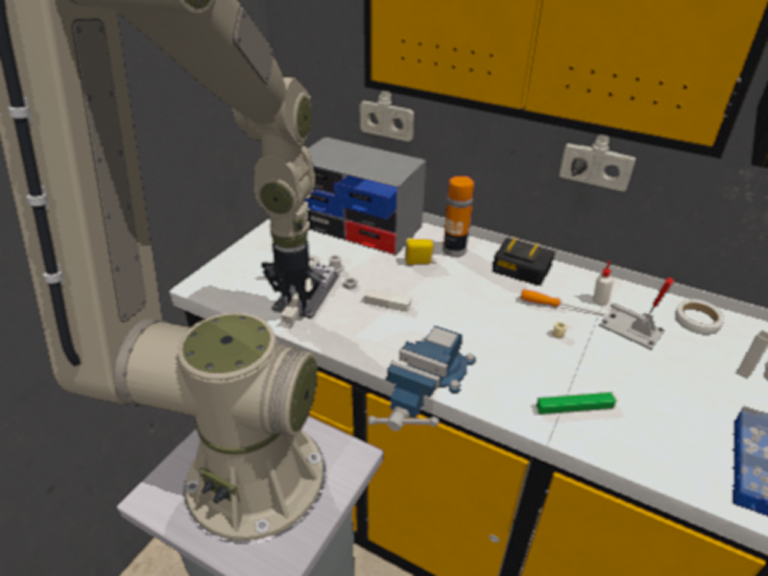

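{"method": "servo_tool", "body": {"moves": [[0.05,0,0.4,0,1],[0.05,0,0.5,0,1],[0,0,0.5,0,1],[0,0,0.5,0,1],[0,0,0.5,0,1],[0,0,0.5,0,1],[0,0,0.5,0,1],[0,0,0.4,0,1],[0,0,0.2,0,1],[0,0,0,0,1]]}}

```text
clock: 23.7
tcp_pos: [0.4098, 0.1921, 0.0179]
orientation: [0.702, -0.063, 0.705, 0.08]
wrist_force: [0.5, 0.3, -0.5]
finger_gap: 0.0235
```

```bash
python3 - <<'E'
from h import *
rep()
p=optics.read_camera('top')
cv2.imwrite('pics/t11.png',cv2.resize(p['pixels'][160:220,150:210],None,fx=10,fy=10,interpolation=2))
rep()
E
```

```text
t 23.7 jigxy -4.33 -107.48 z 17.94 yaw 101.58 F x,y,z jig -0.2 0.6 -0.5 gap 23.5
t 23.75 jigxy -4.31 -107.67 z 17.94 yaw 101.58 F x,y,z jig -0.2 -0.7 -1.1 gap 23.6
```

View pics/t11.png

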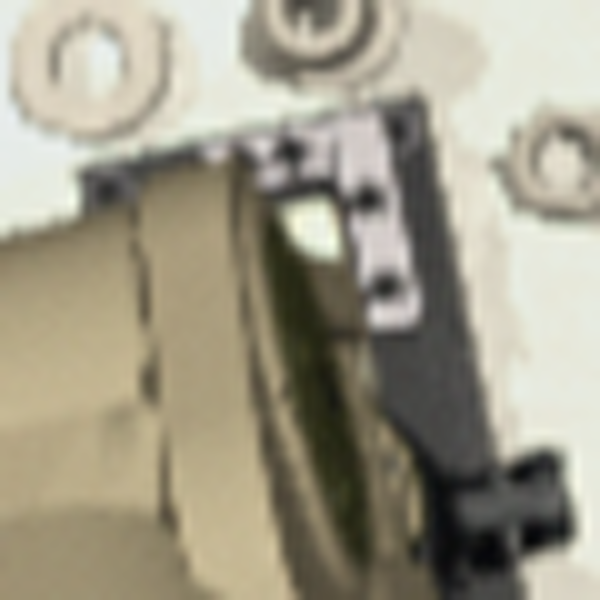

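{"method": "servo_tool", "body": {"moves": [[0,0,0.05,0,1],[0,0,0.05,0,1],[0,0,0.05,0,1],[0,0,0.05,0,1],[0,0,0.05,0,1],[0,0,0.05,0,1],[0,0,0.05,0,1],[0,0,0,0,1],[0,0,0,0,1],[0,0,0,0,1]]}}

```text
clock: 25.0
tcp_pos: [0.4132, 0.1928, 0.018]
orientation: [0.702, -0.063, 0.705, 0.08]
wrist_force: [-0.1, -0.2, -0.5]
finger_gap: 0.0237
```

```bash
python3 - <<'E'
from h import *
rep()
E
```

```text
t 25.0 jigxy -4.32 -104.08 z 17.96 yaw 101.58 F x,y,z jig 0.2 -0.1 -0.5 gap 23.7
```

{"method": "servo_tool", "body": {"moves": [[0,0,0.05,0,1],[0,0,0.05,0,1],[0,0,0.05,0,1],[0,0,0.05,0,1],[0,0,0.05,0,1],[0,0,0,0,1],[0,0,0,0,1],[0,0,0,0,1],[0,0,0,0,1],[0,0,0,0,1]]}}

```text
clock: 26.25
tcp_pos: [0.4157, 0.1933, 0.018]
orientation: [0.702, -0.063, 0.705, 0.08]
wrist_force: [0.2, -1.2, -1.4]
finger_gap: 0.0239
```

```bash
python3 - <<'E'
from h import *
rep()
E
```

```text
t 26.25 jigxy -4.31 -101.55 z 17.99 yaw 101.58 F x,y,z jig 1.2 -0.1 -1.4 gap 23.9
```

{"method": "servo_tool", "body": {"moves": [[0,0,0.05,0,1],[0,0,0.05,0,1],[0,0,0.05,0,1],[0,0,0,0,1],[0,0,0,0,1],[0,0,0,0,1],[0,0,0,0,1],[0,0,0,0,1],[0,0,0,0,1],[0,0,0,0,1]]}}

```text
clock: 27.5
tcp_pos: [0.4171, 0.1936, 0.018]
orientation: [0.702, -0.063, 0.705, 0.08]
wrist_force: [0.4, 0.1, -0.9]
finger_gap: 0.0238
```

```bash
python3 - <<'E'
from h import *
rep()
E
```

```text
t 27.5 jigxy -4.3 -100.07 z 17.95 yaw 101.58 F x,y,z jig 0.0 0.4 -0.9 gap 23.8
```

{"method": "servo_tool", "body": {"moves": [[0,0,0.05,0,1],[0,0,0.05,0,1],[0,0,0.05,0,1],[0,0,0,0,1],[0,0,0,0,1],[0,0,0,0,1],[0,0,0,0,1],[0,0,0,0,1],[0,0,0,0,1],[0,0,0,0,1]]}}

```text
clock: 28.75
tcp_pos: [0.4181, 0.1938, 0.0178]
orientation: [0.702, -0.063, 0.705, 0.08]
wrist_force: [-4.7, -0.6, 1.2]
finger_gap: 0.0239
```

```bash
python3 - <<'E'
from h import *
rep()
E
```

```text
t 28.75 jigxy -4.33 -99.09 z 17.82 yaw 101.58 F x,y,z jig -0.4 -4.8 1.2 gap 23.9
```

{"method": "servo_tool", "body": {"moves": [[0,0,0.03,0,1],[0,0,0.02,0,1],[0,0,0,0,1],[0,0,0,0,1],[0,0,0,0,1],[0,0,0,0,1],[0,0,0,0,1],[0,0,0,0,1],[0,0,0,0,1],[0,0,0,0,1]]}}

```text
clock: 30.0
tcp_pos: [0.4181, 0.1938, 0.0178]
orientation: [0.702, -0.063, 0.705, 0.08]
wrist_force: [-5.3, -0.7, 2.0]
finger_gap: 0.0235
```

```bash
python3 - <<'E'
from h import *
rep()
p=optics.read_camera('top')
cv2.imwrite('pics/t12.png',cv2.resize(p['pixels'][160:220,150:210],None,fx=10,fy=10,interpolation=2))
rep()
E
```

```text
t 30.0 jigxy -4.33 -99.04 z 17.82 yaw 101.58 F x,y,z jig -0.3 -5.4 2.0 gap 23.5
t 30.05 jigxy -4.32 -99.06 z 17.81 yaw 101.58 F x,y,z jig 0.2 -5.5 1.4 gap 23.7
```

View pics/t12.png

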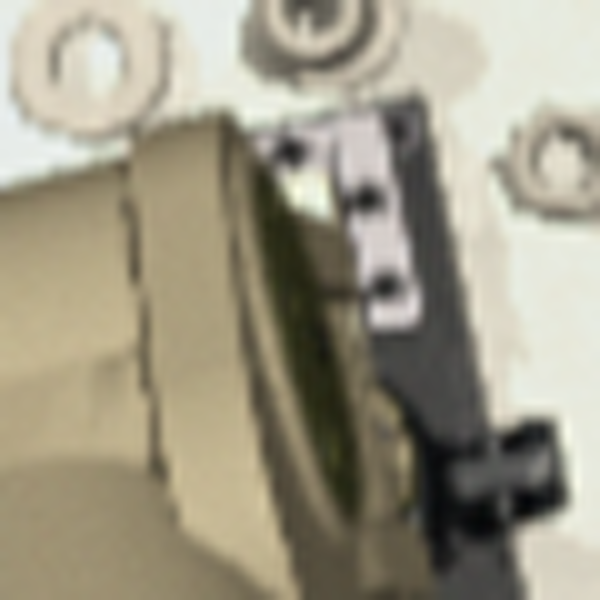

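{"method": "servo_tool", "body": {"moves": [[0,0,0.04,0,1],[0,0,0.04,0,1],[0,0,0,0,1],[0,0,0,0,1],[0,0,0,0,1],[0,0,0,0,1],[0,0,0,0,1],[0,0,0,0,1],[0,0,0,0,1],[0,0,0,0,1]]}}

```text
clock: 31.3
tcp_pos: [0.418, 0.1938, 0.0178]
orientation: [0.701, -0.063, 0.706, 0.08]
wrist_force: [-7.2, -2.0, 4.7]
finger_gap: 0.0239
```

```bash
python3 - <<'E'
from h import *
rep()
E
```

```text
t 31.3 jigxy -4.31 -99.12 z 17.75 yaw 101.58 F x,y,z jig 0.5 -7.5 4.7 gap 23.9
```

{"method": "servo_tool", "body": {"moves": [[0,0,0.05,0,1],[0,0,0.05,0,1],[0,0,0,0,1],[0,0,0,0,1],[0,0,0,0,1],[0,0,0,0,1],[0,0,0,0,1],[0,0,0,0,1],[0,0,0,0,1],[0,0,0,0,1]]}}

```text
clock: 32.55
tcp_pos: [0.4181, 0.1938, 0.0178]
orientation: [0.701, -0.063, 0.706, 0.08]
wrist_force: [-10.3, -2.4, 8.0]
finger_gap: 0.0232
```

```bash
python3 - <<'E'
from h import *
rep()
s,R=tool();print(R[:,0])
p=optics.read_camera('wrist');show(p,'w13.png')
E
```

```text
t 32.55 jigxy -4.32 -99.07 z 17.77 yaw 101.59 F x,y,z jig 0.3 -10.5 8.0 gap 23.2
[-0.01040276  0.02290506 -0.99968352]
```

View pics/w13.png

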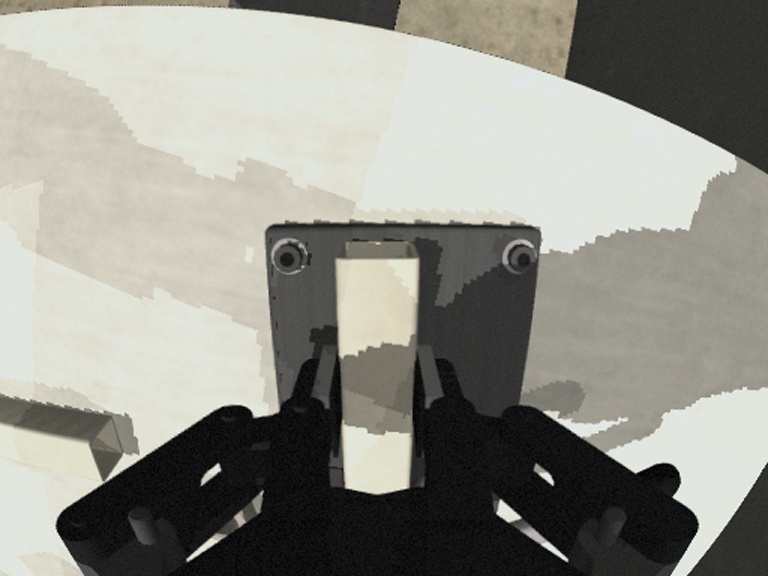

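{"method": "servo_tool", "body": {"moves": [[0,0,0,0,0.4],[0,0,0,0,0],[0,0,0,0,-0.4],[0,0,0,0,-0.4],[0,0,-0.2,0,-0.4],[-1.5,0,0,0,-0.4],[-3,0,0,0,-0.4],[-3,0,0,0,-0.4],[-2,0,0,0,0],[0,0,0,0,1]]}}

```text
clock: 33.85
tcp_pos: [0.4207, 0.192, 0.1143]
orientation: [0.704, -0.063, 0.703, 0.08]
wrist_force: [-0.6, -0.7, -0.5]
finger_gap: 0.0258
```

```bash
python3 - <<'E'
from h import *
rep()
p=optics.read_camera('top')
cv2.imwrite('pics/t14.png',cv2.resize(p['pixels'][140:240,110:220],None,fx=6,fy=6,interpolation=2))
plan([.4818,.32,.11],115.9,n=7,grip=1)
E
```

```text
t 33.85 jigxy -2.02 -96.88 z 114.28 yaw 101.58 F x,y,z jig 0.6 -0.7 -0.5 gap 25.8
yaw0 101.58 p0 [0.4198 0.1918 0.1131]
[[0.09, 1.62, 1.24, -0.0357, 1], [0.09, 1.57, 1.29, -0.0357, 1], [0.09, 1.52, 1.35, -0.0357, 1], [0.09, 1.47, 1.4, -0.0357, 1], [0.09, 1.42, 1.45, -0.0357, 1], [0.09, 1.37, 1.5, -0.0357, 1], [0.09, 1.32, 1.55, -0.0357, 1]]
```

View pics/t14.png

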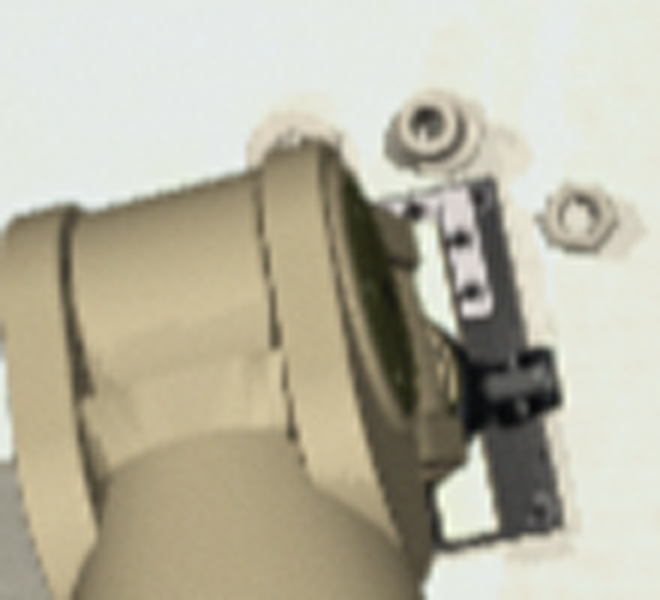

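{"method": "servo_tool", "body": {"moves": [[0,1.62,1.24,-0.036,1],[0,1.57,1.29,-0.036,1],[0,1.52,1.35,-0.036,1],[0,1.47,1.4,-0.036,1],[0,1.42,1.45,-0.036,1],[0,1.37,1.5,-0.036,1],[0,1.32,1.55,-0.036,1],[0,0,0,0,1],[0,0,0,0,1],[0,0,0,0,1]]}}

```text
clock: 35.15
tcp_pos: [0.4808, 0.3194, 0.1152]
orientation: [0.688, -0.15, 0.689, 0.168]
wrist_force: [-0.0, 0.3, -0.5]
finger_gap: 0.0
```

```bash
python3 - <<'E'
from h import *
rep()
p=optics.read_camera('wrist');show(p,'w15.png')
for n in ('cam_pivot','lever_grip'):
  for d in models.pinpoint(n,p)[:2]: print(n,round(d['conf'],2),d['location'],atz(p,*d['location'],.043,True))
s,R=tool();print(s['tcp_pos'],R[:,0])
E
```

```text
t 35.15 jigxy -114.74 -12.4 z 115.17 yaw 116.0 F x,y,z jig -0.3 0.0 -0.5 gap 0.0
cam_pivot 0.71 [157.8, 165.4] [0.48622229 0.2445371  0.043     ]
lever_grip 0.57 [250.2, 159.4] [0.45214948 0.30627588 0.043     ]
[0.48119955 0.31943157 0.11571841] [-0.00583498  0.02398458 -0.9996953 ]
```

View pics/w15.png

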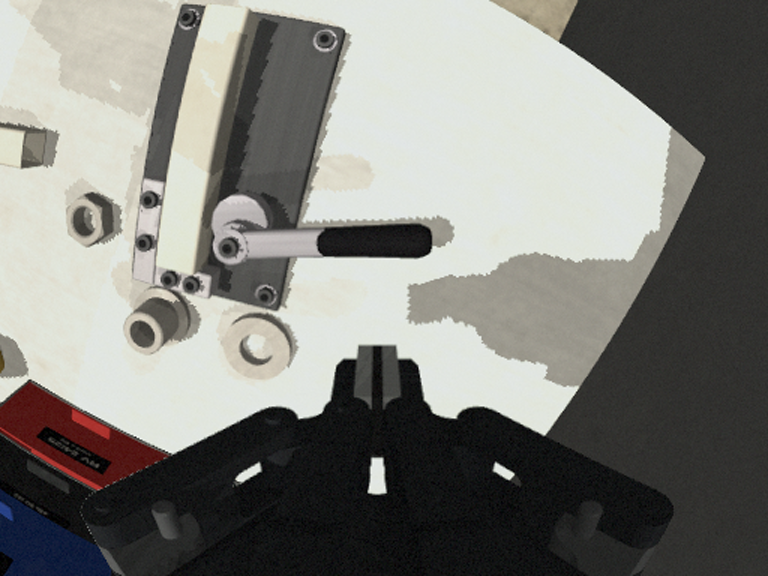

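{"method": "servo_tool", "body": {"moves": [[1,0,0,0,1],[1.5,0,0,0,1],[1.5,0,0,0,1],[1.5,0,0,0,1],[1.5,0,0,0,1],[1.2,0,0,0,1],[0.5,0,0,0,1],[0,0,0,0,1],[0,0,0,0,1],[0,0,0,0,1]]}}

```text
clock: 36.55
tcp_pos: [0.4813, 0.3221, 0.0293]
orientation: [0.689, -0.15, 0.689, 0.168]
wrist_force: [-0.9, -0.1, 0.3]
finger_gap: 0.0002
```

```bash
cat >> h.py <<'E'
PV=np.array([.483,.2395])
def lev():
    s,R=tool();d=np.array(s['tcp_pos'][:2])-PV;u=R[:2,1];v=-R[:2,2];F=np.array(s['wrist_force'])
    M=s['ft_torque']
    yaw=np.degrees(np.arctan2(R[1,1],R[0,1]))
    r=d@u;b=-d@v
    print('t',round(float(s['clock']),2),'yaw',yaw.round(2),'along',(r*1000).round(1),'behind',(b*1000).round(1),'lever if contact20: jig rad',round(np.arctan2(d[1],d[0])+np.arcsin(.020/np.hypot(*d))-np.radians(101.6),3),'F along v',(F[:2]@v).round(1),'u',(F[:2]@u).round(1),'z',F[2].round(1),'zt',(s['tcp_pos'][2]*1000).round(1))
E
python3 - <<'E'
from h import *
lev()
p=optics.read_camera('wrist');show(p,'w16.png')
E
```

```text
t 36.55 yaw 116.02 along 75.0 behind 34.7 lever if contact20: jig rad 0.063 F along v 0.9 u 0.3 z 0.3 zt 29.3
```

View pics/w16.png

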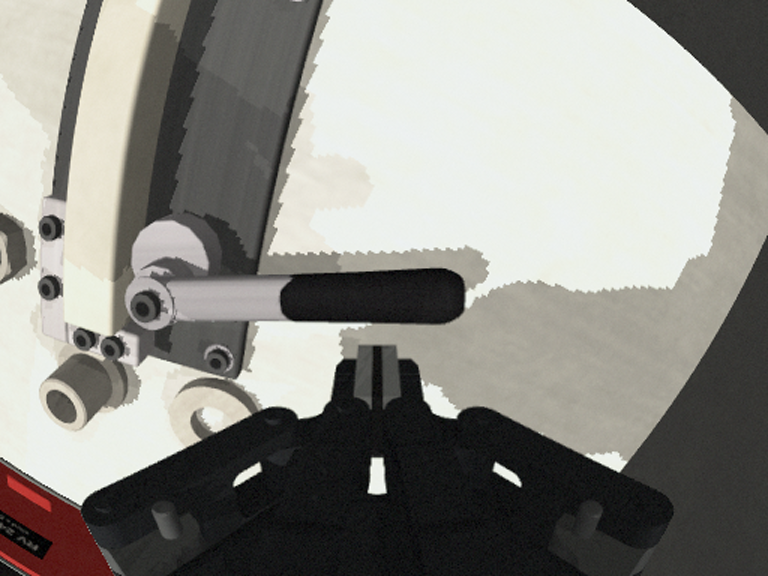

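{"method": "servo_tool", "body": {"moves": [[0,-0.1,-0.5,0,1],[0,-0.1,-0.5,0,1],[0,0,-0.3,0,1],[0,0.13,-0.58,-0.08,1],[0,0.13,-0.58,-0.08,1],[0,0.13,-0.58,-0.08,1],[0,0.13,-0.58,-0.08,1],[0,0.13,-0.58,-0.08,1],[0,0,0,0,1],[0,0,0,0,1]]}}

```text
clock: 37.85
tcp_pos: [0.4427, 0.3031, 0.0285]
orientation: [0.645, -0.284, 0.642, 0.301]
wrist_force: [-0.9, -0.2, -0.6]
finger_gap: -0.0001
```

```bash
python3 - <<'E'
from h import *
lev()
p=optics.read_camera('wrist');show(p,'w17.png')
E
```

```text
t 37.85 yaw 138.87 along 72.1 behind 21.4 lever if contact20: jig rad 0.631 F along v 0.7 u 0.6 z -0.6 zt 28.5
```

View pics/w17.png

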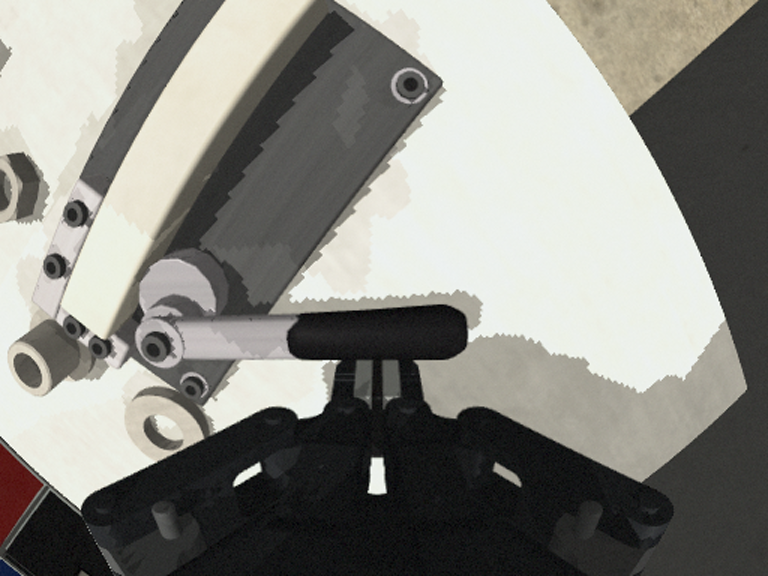

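{"method": "servo_tool", "body": {"moves": [[0,0.14,-0.65,-0.09,1],[0,0.14,-0.65,-0.09,1],[0,0.14,-0.65,-0.09,1],[0,0.14,-0.65,-0.09,1],[0,0.14,-0.65,-0.09,1],[0,0.14,-0.65,-0.09,1],[0,0,0,0,1],[0,0,0,0,1],[0,0,0,0,1],[0,0,0,0,1]]}}

```text
clock: 39.15
tcp_pos: [0.4172, 0.2731, 0.0277]
orientation: [0.546, -0.446, 0.538, 0.462]
wrist_force: [-0.2, 0.9, 0.0]
finger_gap: -0.0001
```

```bash
python3 - <<'E'
from h import *
lev()
p=optics.read_camera('wrist');show(p,'w18.png')
E
```

```text
t 39.15 yaw 169.86 along 70.7 behind 21.4 lever if contact20: jig rad 1.171 F along v -0.9 u 0.3 z 0.0 zt 27.7
```

View pics/w18.png

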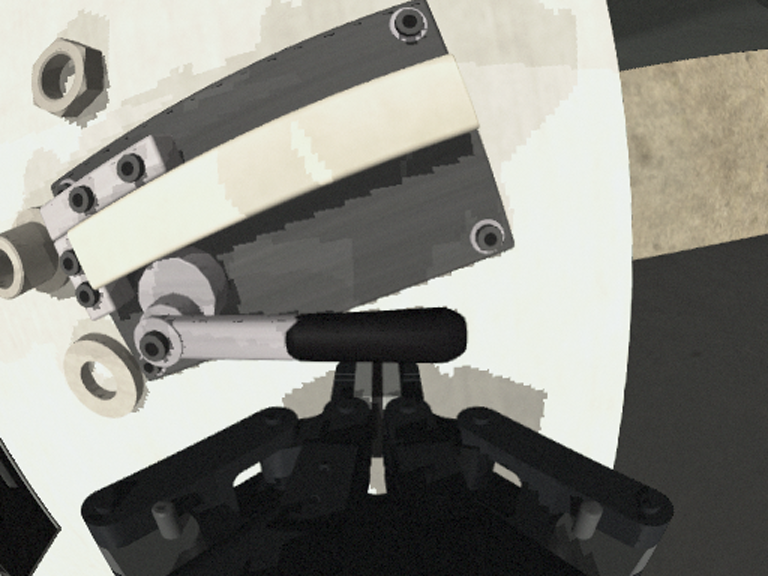

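{"method": "servo_tool", "body": {"moves": [[0,0.07,-0.29,-0.04,1],[0,0.07,-0.29,-0.04,1],[0,0.07,-0.29,-0.04,1],[0,0.07,-0.29,-0.04,1],[0,0.07,-0.29,-0.04,1],[0,0.03,-0.15,-0.02,1],[0,0,0,0,1],[0,0,0,0,1],[0,0,0,0,1],[0,0,0,0,1]]}}

```text
clock: 40.45
tcp_pos: [0.4122, 0.2576, 0.0276]
orientation: [0.494, -0.503, 0.484, 0.518]
wrist_force: [-0.8, 3.5, 2.7]
finger_gap: -0.0002
```

```bash
python3 - <<'E'
from h import *
lev()
E
```

```text
t 40.45 yaw -177.52 along 69.9 behind 21.1 lever if contact20: jig rad 1.395 F along v -3.5 u 0.6 z 2.7 zt 27.6
```

{"method": "servo_tool", "body": {"moves": [[0,0.03,-0.14,-0.02,1],[0,0.03,-0.14,-0.02,1],[0,0.03,-0.14,-0.02,1],[0,0.03,-0.14,-0.02,1],[0,0.03,-0.14,-0.02,1],[0,0,0,0,1],[0,0,0,0,1],[0,0,0,0,1],[0,0,0,0,1],[0,0,0,0,1]]}}

```text
clock: 41.7
tcp_pos: [0.4111, 0.2502, 0.0273]
orientation: [0.468, -0.527, 0.458, 0.542]
wrist_force: [-1.2, 2.7, 3.3]
finger_gap: -0.0001
```

```bash
python3 - <<'E'
from h import *
lev()
p=optics.read_camera('wrist');show(p,'w19.png')
E
```

```text
t 41.7 yaw -171.79 along 69.6 behind 20.9 lever if contact20: jig rad 1.499 F along v -2.8 u 0.8 z 3.3 zt 27.3
```

View pics/w19.png

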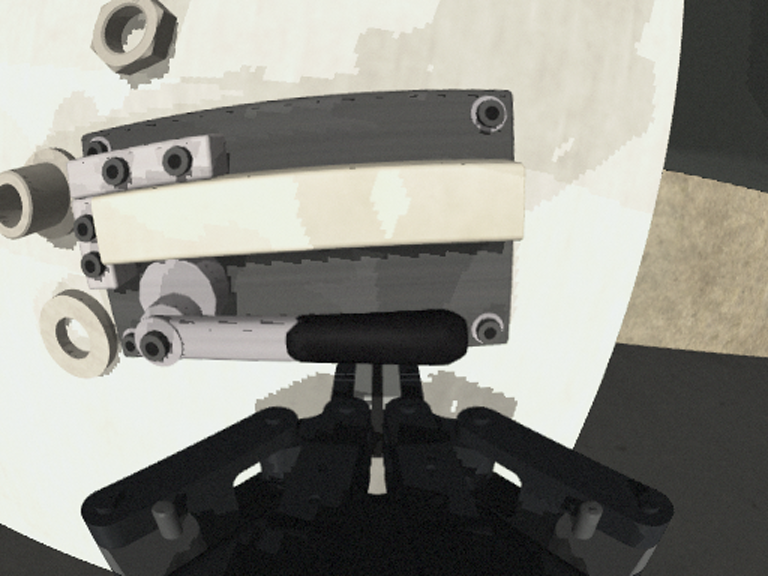

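{"method": "servo_tool", "body": {"moves": [[0,0.02,-0.1,-0.014,1],[0,0.02,-0.1,-0.014,1],[0,0.02,-0.1,-0.014,1],[0,0,0,0,1],[0,0,0,0,1],[0,0,0,0,1],[0,0,0,0,1],[0,0,0,0,1],[0,0,0,0,1],[0,0,0,0,1]]}}

```text
clock: 43.0
tcp_pos: [0.4109, 0.2472, 0.0272]
orientation: [0.457, -0.537, 0.446, 0.551]
wrist_force: [-2.3, 4.2, 2.9]
finger_gap: -0.0002
```

```bash
python3 - <<'E'
from h import *
lev()
E
```

```text
t 43.0 yaw -169.38 along 69.4 behind 20.9 lever if contact20: jig rad 1.541 F along v -4.5 u 1.5 z 2.9 zt 27.2
```

{"method": "servo_tool", "body": {"moves": [[0,0,-0.05,-0.006,1],[0,0,-0.05,-0.006,1],[0,0,-0.05,-0.006,1],[0,0,0,0,1],[0,0,0,0,1],[0,0,0,0,1],[0,0,0,0,1],[0,0,0,0,1],[0,0,0,0,1],[0,0,0,0,1]]}}

```text
clock: 44.25
tcp_pos: [0.4108, 0.2469, 0.0273]
orientation: [0.452, -0.541, 0.441, 0.556]
wrist_force: [-4.9, 9.0, 2.9]
finger_gap: -0.0
```

```bash
python3 - <<'E'
from h import *
lev()
E
```

```text
t 44.25 yaw -168.29 along 69.2 behind 21.9 lever if contact20: jig rad 1.545 F along v -9.8 u 2.9 z 2.9 zt 27.3
```

{"method": "servo_tool", "body": {"moves": [[0,0,-0.04,0,1],[0,0,-0.04,0,1],[0,0,0,0,1],[0,0,0,0,1],[0,0,0,0,1],[0,0,0,0,1],[0,0,0,0,1],[0,0,0,0,1],[0,0,0,0,1],[0,0,0,0,1]]}}

```text
clock: 45.5
tcp_pos: [0.4108, 0.2469, 0.0273]
orientation: [0.452, -0.54, 0.44, 0.557]
wrist_force: [-5.7, 10.9, 2.8]
finger_gap: 0.0002
```

```bash
python3 - <<'E'
from h import *
lev()
E
```

```text
t 45.5 yaw -168.26 along 69.2 behind 21.9 lever if contact20: jig rad 1.545 F along v -11.8 u 3.4 z 2.8 zt 27.3
```

Add about 1 mm more for a 14–15 N snug.

{"method": "servo_tool", "body": {"moves": [[0,0,-0.05,0,1],[0,0,-0.05,0,1],[0,0,0,0,1],[0,0,0,0,1],[0,0,0,0,1],[0,0,0,0,1],[0,0,0,0,1],[0,0,0,0,1],[0,0,0,0,1],[0,0,0,0,1]]}}

```text
clock: 46.75
tcp_pos: [0.4107, 0.2468, 0.0273]
orientation: [0.453, -0.54, 0.439, 0.557]
wrist_force: [-5.3, 13.8, 1.9]
finger_gap: 0.0
```

```bash
python3 - <<'E'
from h import *
lev()
p=optics.read_camera('wrist');show(p,'w20.png')
lev()
E
```

```text
t 46.75 yaw -168.23 along 69.2 behind 21.9 lever if contact20: jig rad 1.547 F along v -14.6 u 2.4 z 1.9 zt 27.3
t 46.8 yaw -168.23 along 69.2 behind 21.9 lever if contact20: jig rad 1.547 F along v -16.0 u 2.3 z 2.5 zt 27.3
```

View pics/w20.png

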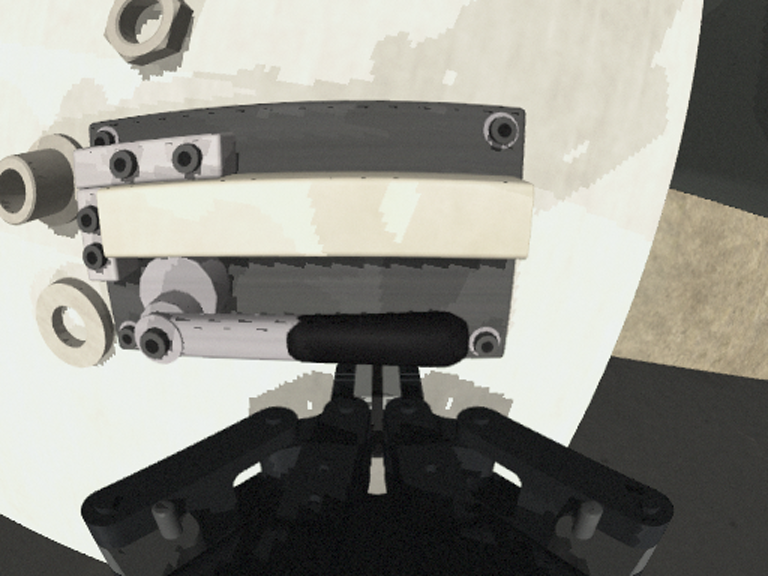

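{"method": "servo_tool", "body": {"moves": [[0,0,0.3,0,1],[0,0,0.6,0,1],[0,0,1,0,1],[0,0,1,0,1],[-1,0,0,0,1],[-3,0,0,0,1],[-4,0,0,0,1],[-2,0,0,0,1],[0,0,0,0,1],[0,0,0,0,1]]}}

```text
clock: 48.05
tcp_pos: [0.406, 0.2698, 0.1273]
orientation: [0.452, -0.541, 0.442, 0.555]
wrist_force: [-0.3, 0.1, -0.1]
finger_gap: 0.0002
```

```bash
python3 - <<'E'
from h import *
lev()
p=optics.read_camera('wrist');show(p,'w21.png')
P={}
for n,z in (('cam_pivot',.043),('lever_grip',.043),('seat',.0225),('tube_mid',.0225)):
  for d in models.pinpoint(n,p)[:1]: P[n]=atz(p,*d['location'],z,True);print(n,round(d['conf'],2),d['location'],P[n])
if 'lever_grip' in P and 'cam_pivot' in P:
  d=P['lever_grip']-P['cam_pivot'];print(np.arctan2(d[1],d[0])%(2*np.pi)-np.radians(101.6))
if 'tube_mid' in P and 'seat' in P: d=(P['tube_mid']-P['seat'])[:2];print('tube in seat',d@ex,d@ey)
E
```

```text
t 48.05 yaw -168.35 along 69.3 behind 45.2 lever if contact20: jig rad 1.238 F along v -0.1 u 0.3 z -0.1 zt 127.3
cam_pivot 0.6 [162.0, 144.6] [0.48286428 0.24456863 0.043     ]
lever_grip 0.88 [250.1, 141.8] [0.41472305 0.22938554 0.043     ]
seat 0.81 [140.7, 96.8] [0.51369069 0.2112879  0.0225    ]
tube_mid 0.74 [221.5, 94.3] [0.44497377 0.19843983 0.0225    ]
1.5875747465279906
tube in seat -0.0012318065449627394 -0.06989685445199356
```

View pics/w21.png

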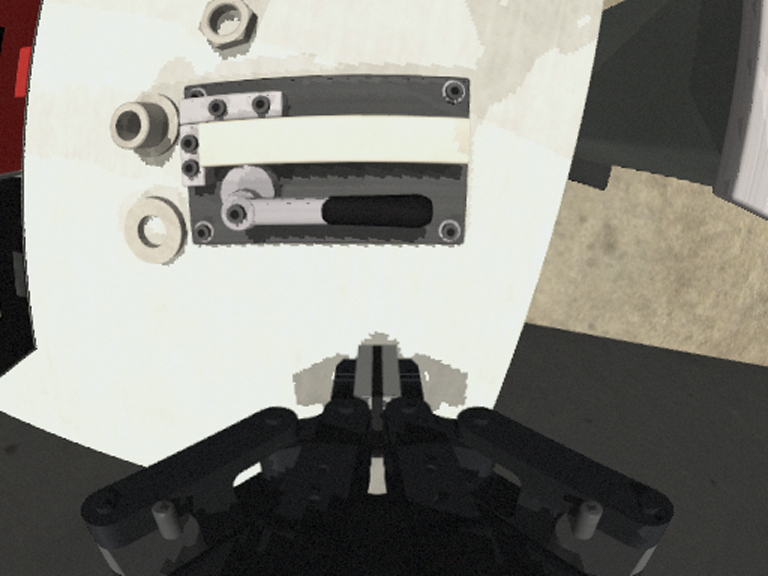

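```bash
python3 -c "
from workcell import order
print(order.hand_in())"
```

```text
the job is handed in; nothing more can be done
None
```

The longer tube is clamped in the fixture, against the stop and the fence, and the job was handed in at about 48 s of the 72 s. I got no verdict back, so the result rests on my own checks.

- **Regrasp:** On the first grip the last joint ran to its limit (3.14 rad). I set the tube down on the plate just short of the fence and gripped it again with the tool turned half way round.
- **Bedding on the stop:** I slid the tube up the channel. With the lever still open at about 0.25 rad, it met the stop, and I raised the push from 5 N to 10.5 N.
- **Lever:** I swept the lever to its stop with the closed fingers. Travel ended and the force rose, and I snugged it to 14.6–16 N. I then backed away and lifted clear.

**Last checks:**
- The final wrist picture shows the tube touching fence and stop, and the lever parallel to it. The washer, bush and nut look unmoved, and the arm is clear with no force at the wrist. The shorter tube was out of that view but had not moved in the pictures before it.
- The networks put the lever at about 1.59 rad, which agrees with its 1.571 rad stop within their accuracy.
- **One disagreement:** They also put the tube's middle 1.2 mm off the fence line, which is within tolerance, and 69.9 mm from the seat. That is 2.6 mm short of the 72.5 mm it should be when home, and just outside the 70–74.8 mm window. The tube cannot pass the stop, and the contact force and picture both show it seated, so I took this as network error.
- **Not checked:** The cam's pressure on the tube could not be measured directly.

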